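# Load the slide carrier into the scanner bay and close it up

### The arm

A 6-joint arm with a two-finger parallel gripper is mounted at the origin on the work surface. World frame = base frame: x ahead of the robot, y to its left, z up, the work surface at z = 0. Lengths are in m, angles in rad, forces in N, time in s.
With the tool pointing down it reaches from about 0.375 to 0.975 m from the base axis. Payload 3.8 kg.
Tool frame: the origin (TCP) lies on the centre line of the jaws, within the pads' length; the fingertips stand 14 mm ahead of it and the grasp point (between the pads) lies 5 mm behind it; x points along the fingers, y is the direction in which the jaws open and shut, and the axes are right-handed (so a half turn about x gives the same grasp; the last joint's range is limited). The gripper opens to 85 mm and grips with 20 to 120 N. Pads are 22 mm wide; open, the fingers measure 114 mm over their backs; the gripper's body (76 mm by 85 mm) begins 54 mm behind the grasp point. The pads swing forward as they close: fully open they stand 13 mm farther back than shut.
Start: joints at [-1.254, 0.264, 1.604, -0, 1.274, -0.037], TCP at [0.234, -0.633, 0.245] pointing down, gripper open.
Joint ranges: [-2.63, 2.63], [-0.94, 2.18], [0.31, 2.57], [-1.31, 4.45], [0, 2.66], [-2.55, 2.55]. Speed limits (rad/s): [2.57, 2.57, 3.14, 3.14, 3.14, 3.14].

### API

Orientations are given as a rotation vector (axis times angle).
In Python, from workcell import bot gives the robot as it stands.
- The arm moves only by the shell command python3 -m creep 'ROWS' [FORCE]. ROWS is JSON, a list of rows, each an object with "grip": the finger opening in cm, from 0 to 8.54; "dp": the shift along the tool's x, y, z in cm, a list of three; "rotation": the turn, a rotation vector about the tool's x, y, z in rad, a list of three. A call has 1 to 5 rows; each row is the pose to reach, as a shift and turn from the pose commanded when the call began, along the tool's axes at that moment; what a row does not reach only later rows make up. A row lasts 1/12 s, in which the tool goes at most 41.7 mm and 7.16 degrees, less where a joint would pass 70% of its speed; a pose out of reach is approached as far as the arm can. A call with a gripper value outside its range is refused whole. The fingers move at their own pace and stop on an object; FORCE is the grip in N (left out, the last holds). Time passes only in rows, so rows that repeat a pose let the fingers close. It gives the time, the measured TCP pose, the force and the opening at its end, in the units of the state.
- bot.read_state(): the state, without advancing time (a new reading comes with each control period).
- bot.read_camera(name): name is "scene" or "top" or "wrist"; returns (picture, depth): 400x640x3 uint8, red, green, blue; 400x640 float32, m along the optical axis (not along the pixel's ray), 0 where there is no reading.
- bot.get_calibration(name): a dict with "fx", "fy", "cx", "cy" (pixels), "rvec" (rotation vector, rad) and "tvec" (3), from world to camera coordinates, as OpenCV has them. Camera axes: x right, y down, z forward; pixel columns grow to the right and rows downward; lengths in m; the calibration is good to about 2 mm. A picture is of the moment at which its call begins: read the wrist's pose just before it. get_calibration takes no time and is no camera call; for the wrist camera it gives the pose at the moment of the call.
- bot.finish_job(): hands the job in, once; it reports no verdict.
The state is a dict: "time": time; "q": joint angles; "joint_vel": joint speeds; "joint_torque": joint torques, N m; "tool_pos": TCP position; "tcp_rot": TCP orientation; "wrist_force": force on the tool from outside, world axes, zero at the start; "torque": the same for the moment, N m; "width": opening from 0.0 (shut) to 1.0 (fully open).
Only numpy, scipy, OpenCV 4.12 (cv2) and the standard library are available. Lean on these libraries where they do the work, as an engineer would, in place of code of your own. Each camera call takes 0.05 s, during which the arm holds its last target.

### The job

Set the long slide case flat inside the carrier tray, then push the loaded carrier up the ramp (slide it, do not lift it over) until its back edge drops behind the lip and it lies flat in the bay. Then lower the heavy cover gently until it is fully shut, without slamming it, and last slide the bolt fully home. Do not drop the case, and leave the other things on the bench where they are.

Things in the scene. Friction and masses are not known exactly. Their poses are not given: they have to be found in the camera images.
- long_case: The LONG white plastic slide case: closed box 90 (its own x) x 40 (y) x 45 mm high, 150 g nominal, flat sides, thin grey seam line. Origin: centre of its underside; z up. It lies on the bench, at one of four places left and right of the loading bay.
- short_case: Bystander: a SHORT white slide case of the same make, 56 x 40 x 45 mm high. Leave it alone. Origin: centre of its underside.
- slide_folder: Bystander: flat cardboard slide folder, 90 x 60 x 14 mm. Origin: centre of its underside.
- jar: Bystander: small jar, 44 mm across, 55 mm high. Origin: centre of its underside.
- dish: Bystander: clear dish, 60 mm across, 15 mm high, standing beyond the ramp. Origin: centre of its underside.
- timer: Bystander: white bench timer, 50 x 65 x 22 mm high, beyond the ramp. Origin: centre of its underside.
- marker: Bystander: marker pen, 110 x 12 x 12 mm, lying on the robot's side of the carrier. Origin: centre of its underside.
- carrier: Grey open-topped carrier tray on the bench just before the foot of the ramp: 100 mm (its x, across the lane) x 124 mm (its y, along the lane) x 28 mm high outside, walls and floor 4 mm thick, 0.4 kg nominal, empty at the start. Its y axis points roughly up the ramp. Origin: centre of its underside.
- dock: Fixed loading bay of a slide scanner. Origin: on the bench surface, lane centre line, directly under the lip's back face. Its y axis is the pushing direction up the ramp (roughly the robot's left), x across the lane away from the robot, z up. Dock frame below means this frame, mm.
- ramp_foot (a point): Lane centre at the foot of the ramp (dock y=-120, z=0). The ramp rises evenly (15.5 degrees) to z=30 at y=-12, the front of the flat lip top. Lane 112 wide inside (x=-56..56) between smooth, slippery rails 6 thick, up to z=45 (y=-120..0); before the foot, flared guides 20 high open out to about 150 wide at y=-175.
- lip (a point): Middle of the lip's back edge (dock y=0, z=30). The lip top is flat for 12 mm (y=-12..0); behind it a straight 12 mm drop to the bay floor.
- bay (a point): Centre of the bay floor (dock x=0, y=69, z=18); floor runs from the lip y=0 to the end wall y=138. Side walls 6 thick to z=85 (y=0..144). Housing on the far side x=62..200, y=0..146, to z=78. Bolt ledge on the robot's side x=-100..-62, y=-10..75, to z=56.
- cover (a joint): Angle of the bay's heavy grey cover plate (rad): 0 = shut, level on the bay; starts open at 1.45 to 1.75, limit 1.9. Hinged on the side far from the robot, axis along dock y. Open, its outer face looks away from the robot. A stiff friction hinge holds it wherever it is left; moving it takes at most about 10 N at the free edge.
- cover_hinge (a point): Point on the hinge axis at mid-width (dock x=85, y=72, z=86), in the plane of the plate's underside. Plate: 150 mm from hinge to free edge, 144 wide (dock y=0..144), 10 thick, 0.8 kg. A small steel keeper lug juts 28 mm beyond the free edge, 36 mm from mid-width towards the end wall.
- cover_edge (a point): Middle of the cover's free edge on its outer face (150 mm from the hinge, 10 mm above the underside plane). When shut it is 96 mm above the bench.
- bolt (a joint): Travel of the steel bolt on the ledge at the robot's side of the bay (m): 0 = drawn, 0.050 = fully home through the cover's keeper; it slides along the dock's +y, stays where left, needs about 2 N.
- bolt_knob (a point): Top centre of the bolt's upright knob: 14 mm diameter, standing 49 mm above the ledge (top 105 mm above the bench, dock frame x=-85 mm, y=8 mm plus the bolt's travel).
Things that resemble listed ones, but are neither listed nor needed, are in the scene too. Leave any orange or red look-alike of the long_case alone.

How it is judged:
On the way, in this order (a step that is already met when the one before it is completed fails the run):
1. the long case lies flat in the carrier, let go, the carrier still in front of the lip (x of long_case in the frame of carrier between -0.035 and 0.035 m and y of long_case in the frame of carrier between -0.03 and 0.03 m and z of long_case in the frame of carrier between -0.002 and 0.01 m and angle between long_case's own z axis and vertical below 0.12 rad and contact force between the fingers and long_case below 0.5 N and y of carrier in the frame of dock below -0.1 m), for 0.2 s.
2. the carrier, with the case in it, has dropped behind the lip and lies flat in the bay, the cover still open (y of carrier in the frame of dock between 0.055 and 0.083 m and x of carrier in the frame of dock between -0.015 and 0.015 m and z of carrier in the frame of dock below 0.0215 m and angle between carrier's own z axis and vertical below 0.04 rad and angle between the y axis of carrier and the y axis of dock, either way round below 0.1 rad and x of long_case in the frame of carrier between -0.035 and 0.035 m and y of long_case in the frame of carrier between -0.03 and 0.03 m and z of long_case in the frame of carrier between -0.002 and 0.01 m and angle between long_case's own z axis and vertical below 0.12 rad and value of joint cover above 0.5 rad), for 0.2 s.
3. the cover is shut, the bolt not yet home (value of joint cover below 0.04 rad and value of joint bolt below 0.03 m), for 0.2 s.
4. the bolt is home (value of joint bolt above 0.042 m and value of joint cover below 0.04 rad), for 0.1 s.
At the end, for the whole second after the job is handed in: The long case lies flat (within 0.12 rad) in the carrier; the carrier lies flat on the bay floor behind the lip (underside under 21.5 mm up, tilt under 0.04 rad, square within 0.1 rad); both at rest; the cover shut to under 0.04 rad; the bolt at least 42 of its 50 mm home (all of step 4 and x of long_case in the frame of carrier between -0.035 and 0.035 m and y of long_case in the frame of carrier between -0.03 and 0.03 m and z of long_case in the frame of carrier between -0.002 and 0.01 m and angle between long_case's own z axis and vertical below 0.12 rad and y of carrier in the frame of dock between 0.055 and 0.083 m and x of carrier in the frame of dock between -0.015 and 0.015 m and z of carrier in the frame of dock below 0.0215 m and angle between carrier's own z axis and vertical below 0.04 rad and angle between the y axis of carrier and the y axis of dock, either way round below 0.1 rad and linear speed of each of carrier, long_case below 0.02 m/s); the robot touches nothing.
It fails at once if the carrier is lifted (its underside's centre more than 48 mm above the bench) (height (world z) of carrier above 0.048 m).
It fails at once if the cover slams (faster than 1.2 rad/s in the last 0.2 rad) (value of joint cover below 0.2 rad and velocity of joint cover below -1.2 rad/s).
It fails at once if the long case is dropped (falls faster than 0.9 m/s, untouched) (contact force between the fingers and long_case below 0.1 N and linear speed of long_case above 0.9 m/s).
It fails at once if a bystander is shifted by more than 40 mm (distance of any of short_case, slide_folder, jar, dish, timer, marker from where it was at the start of the episode above 0.04 m).
It also fails if it takes over 72 s, if anything falls off the work surface, if the arm or the gripper's body presses on something with over 40 N, if the wrist force passes 120 N, or if a joint passes its speed limit or range.

## Working session

There is one attempt and no reset: what is moved stays moved. The work goes in short steps, Python scripts to look and compute and a shell command to move; the robot and the scene stay as the last step left them, time stands still between calls to the robot, and variables do not carry over. Pictures are saved under pics/ and viewed, and the job is handed in when it is done.

```bash
ls; mkdir -p pics
cat > h.py <<'E'
import numpy as np,cv2
from workcell import bot
from scipy.spatial.transform import Rotation as R
def cal(n):
    c=bot.get_calibration(n); K=np.array([[c['fx'],0,c['cx']],[0,c['fy'],c['cy']],[0,0,1]])
    return K,R.from_rotvec(np.ravel(c['rvec'])).as_matrix(),np.ravel(c['tvec'])
def cloud(n):
    k=cal(n); p,d=bot.read_camera(n)
    return p,d,pts(k,d)
def pts(k,d):
    K,Rm,t=k; v,u=np.mgrid[:d.shape[0],:d.shape[1]]
    c=np.stack([(u-K[0,2])/K[0,0]*d,(v-K[1,2])/K[1,1]*d,d],-1)
    w=(c-t)@Rm; w[d<=0]=np.nan; return w
def proj(n,P):
    K,Rm,t=cal(n); c=np.atleast_2d(P)@Rm.T+t; q=c@K.T; return q[:,:2]/q[:,2:]
def save(f,p): cv2.imwrite('pics/'+f,cv2.cvtColor(p,cv2.COLOR_RGB2BGR))
E
python3 - <<'E'
from h import *
s=bot.read_state()
print(s)
for n in ['scene','top','wrist']:
    p,d,w=cloud(n); save(n+'0.png',p); np.savez('/tmp/'+n+'0.npz',p=p,d=d,w=w)
    K,Rm,t=cal(n); print(n,K[0,0],-Rm.T@t)
E
```

```text
pics
{'time': 0.0, 'q': array([-1.25388604e+00,  2.64784437e-01,  1.60538590e+00,  4.78245360e-05,
        1.27371319e+00, -3.68724856e-02]), 'joint_vel': array([-0.00011927,  0.00148534, -0.00137884, -0.00067494,  0.00032238,
       -0.00124938]), 'joint_torque': array([ 1.01563401e-03, -5.15110338e+01, -3.67314327e+01, -2.25904555e-04,
        1.29228106e-02, -1.78079716e-05]), 'tool_pos': array([ 0.23366162, -0.6325106 ,  0.2439345 ]), 'tcp_rot': array([ 2.02952552,  0.36517875, -2.03009144]), 'wrist_force': array([ 0.12561097, -1.27248651,  0.1248323 ]), 'torque': array([-0.02325615, -0.0048549 ,  0.0247768 ]), 'width': 1.0029864653440348}
scene 514.6532952306806 [ 1.28038015 -1.06207012  0.96480636]
top 402.84078274212027 [ 0.35349686 -0.11329548  1.17816848]
wrist 354.1855210365516 [ 0.30712636 -0.60557146  0.37256553]
```

View pics/scene0.png

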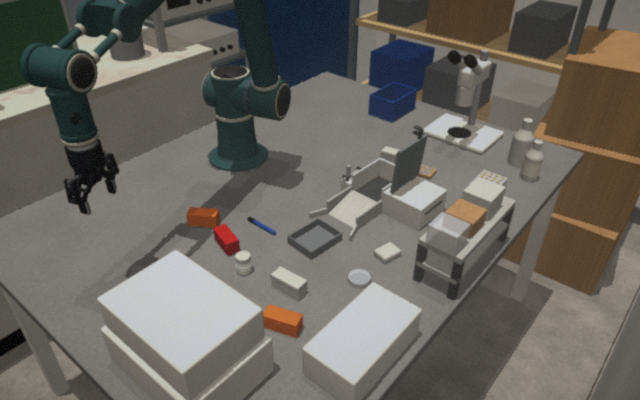

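View pics/top0.png

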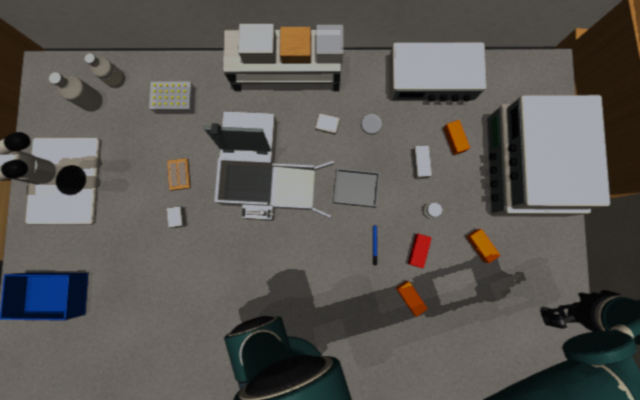

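View pics/wrist0.png

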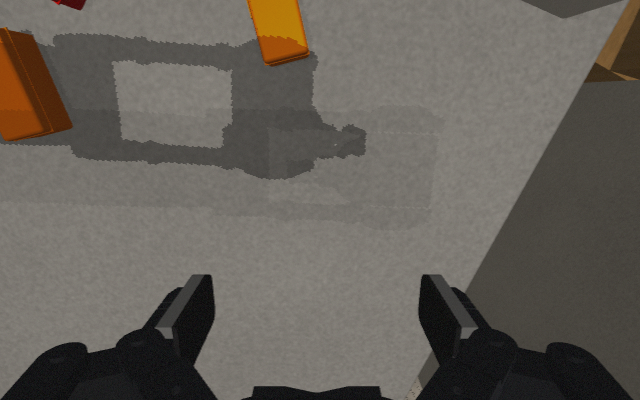

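The top view shows the robot at the bottom and +y to the left. The long case is at about (422,161), the carrier at (356,188), the ramp at (293,187), the bay at (244,182), the raised cover at (240,138), the bolt at (258,212) and the short case at (175,217). I'll measure these next.

Run:
```python
from h import *
z=np.load('/tmp/top0.npz'); p,d,w=z['p'],z['d'],z['w']
def box(u0,u1,v0,v1,z0,z1,n,f=None):
    m=np.zeros(d.shape,bool); m[v0:v1,u0:u1]=1; m&=(w[...,2]>z0)&(w[...,2]<z1)
    if f is not None: m&=f
    q=w[m]; r=cv2.minAreaRect((q[:,:2]*1000).astype(np.float32))
    b=cv2.boxPoints(r); print(n,m.sum(),'c',np.round(r[0],1),'size',np.round(r[1],1),'ang',round(r[2],1),'z',np.round(np.nanpercentile(q[:,2],[5,50,95]),4)); return q
g=p.astype(int)
print('table z',np.nanmedian(w[230:260,150:220,2]))
box(405,440,135,185,.03,.06,'long')
box(160,190,200,235,.03,.06,'short')
box(325,385,160,215,.018,.04,'carrier rim')
box(415,450,195,225,.04,.07,'jar')
box(310,345,105,140,.01,.04,'timer')
box(355,385,110,140,.006,.03,'dish')
box(365,385,220,270,.006,.02,'marker')
box(225,290,155,205,.075,.095,'bay walls')
box(225,290,155,205,.012,.022,'bay floor')
box(235,285,200,225,.04,.12,'bolt')
box(235,285,200,225,.095,.12,'bolt top')
box(270,325,160,215,.0,.06,'ramp')
box(205,275,115,160,.1,.3,'cover')
# height profile along row 187 
for v in (175,187,200,):
  print(v,[(u,round(w[v,u,0],3),round(w[v,u,1],3),round(w[v,u,2],3)) for u in range(210,330,5)])
```

```text
table z 0.00017689082647619843
long 477 c [ 603.8 -380.2] size [90.9 42.8] ang 5.5 z [0.0349 0.0443 0.0481]
short 303 c [440.9 326.5] size [57.2 40.2] ang 9.6 z [0.0346 0.0446 0.0483]
carrier rim 279 c [ 529.8 -178.3] size [155.9 156.6] ang 0.3 z [0.0199 0.0269 0.0306]
jar 174 c [ 463.1 -406.9] size [39.9 36.6] ang 89.1 z [0.0492 0.0544 0.0575]
timer 362 c [ 723.7 -106.3] size [64.7 51.7] ang 76.5 z [0.0151 0.0211 0.0253]
dish 318 c [ 722.6 -237.1] size [56.4 59.3] ang 88.7 z [0.0101 0.0145 0.0179]
marker 192 c [ 364.5 -236.3] size [ 28.7 114.6] ang 89.2 z [0.0068 0.0106 0.0149]
bay walls 424 c [542.4 115.2] size [139.5 129.7] ang 0.1 z [0.0759 0.0816 0.0877]
bay floor 1738 c [547.5  96.3] size [192.4 124.2] ang 86.6 z [0.0145 0.018  0.0212]
bolt 579 c [457.4  85.8] size [138.8  44.3] ang 87.3 z [0.0455 0.0584 0.0885]
bolt top 21 c [449.3  67.4] size [10.7 10.7] ang 3.1 z [0.1018 0.1048 0.1086]
ramp 2430 c [533.2 -17.5] size [163.5 159.2] ang 0.3 z [0.0006 0.0169 0.0446]
cover 1237 c [630.4 120.5] size [144.1  29.4] ang 87.8 z [0.1094 0.1883 0.2636]
175 [(210, np.float64(0.568), np.f
[... 3875 characters left out ...]
, np.float64(0.491), np.float64(0.044), np.float64(0.028)), (280, np.float64(0.491), np.float64(0.03), np.float64(0.027)), (285, np.float64(0.492), np.float64(0.016), np.float64(0.017)), (290, np.float64(0.492), np.float64(0.002), np.float64(0.017)), (295, np.float64(0.493), np.float64(-0.013), np.float64(0.014)), (300, np.float64(0.493), np.float64(-0.027), np.float64(0.01)), (305, np.float64(0.494), np.float64(-0.041), np.float64(0.008)), (310, np.float64(0.494), np.float64(-0.056), np.float64(0.004)), (315, np.float64(0.495), np.float64(-0.071), np.float64(0.0)), (320, np.float64(0.494), np.float64(-0.085), np.float64(0.004)), (325, np.float64(0.495), np.float64(-0.1), np.float64(0.001))]
```

Run:
```python
import cv2
a=cv2.imread('pics/top0.png')[90:240,190:450]; cv2.imwrite('pics/topz.png',cv2.resize(a,None,fx=3,fy=3,interpolation=cv2.INTER_CUBIC))
a=cv2.imread('pics/scene0.png')[110:270,230:480]; cv2.imwrite('pics/scenez.png',cv2.resize(a,None,fx=3,fy=3,interpolation=cv2.INTER_CUBIC))
```

```text
(no output)
```

View pics/topz.png

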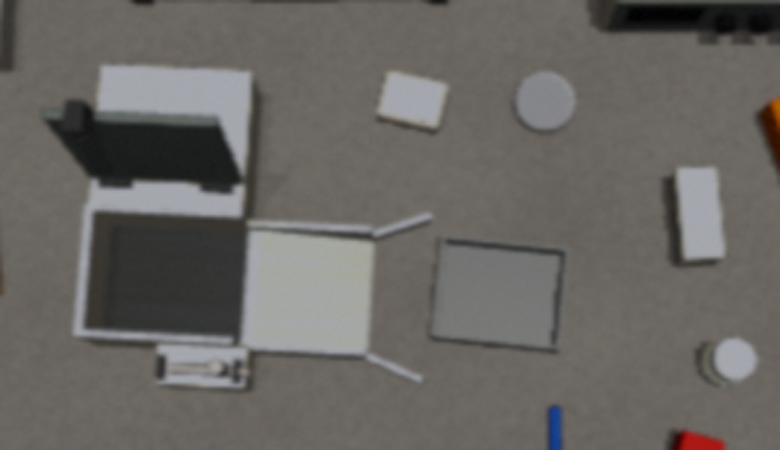

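View pics/scenez.png

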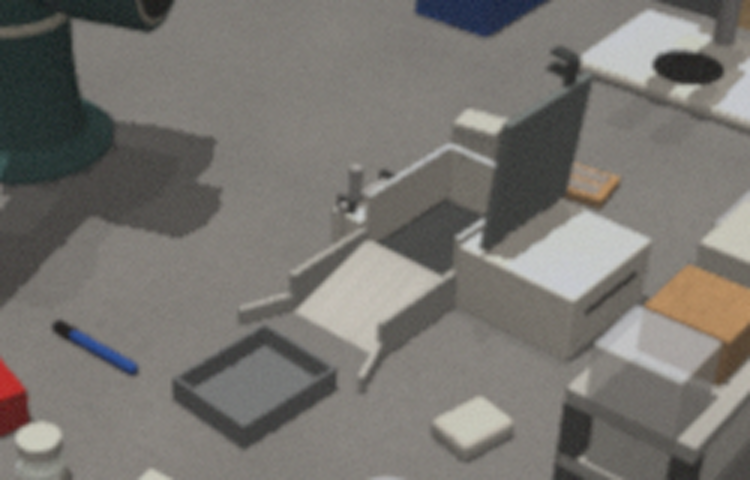

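```bash
cat >> h.py <<'E'
def ray(n,uv,z,k=None):
    K,Rm,t=k or cal(n); uv=np.atleast_2d(uv).astype(float)
    d=np.c_[(uv[:,0]-K[0,2])/K[0,0],(uv[:,1]-K[1,2])/K[1,1],np.ones(len(uv))]@Rm
    o=-Rm.T@t; s=(z-o[2])/d[:,2]; return o+s[:,None]*d
E
python3 - <<'E'
from h import *
z=np.load('/tmp/top0.npz'); p,d,w=z['p'],z['d'],z['w']
T=lambda a:np.array(a)/3+[190-1/3,90-1/3]
k=cal('top')
c=ray('top',T([(440,240),(565,252),(557,350),(431,338)]),.028,k)
print('carrier corners',np.round(c[:,:2],4).tolist(),'ctr',c.mean(0))
e=c[0]-c[1]+c[3]-c[2]; print('yaxis ang deg',np.degrees(np.arctan2(-e[0],e[1])),np.linalg.norm(e)/2,np.linalg.norm(c[0]-c[3]))
# rail tops
for n,(v0,v1) in {'far':(160,172),'near':(203,212)}.items():
    m=np.zeros(d.shape,bool); m[v0:v1,274:312]=1; m&=(w[...,2]>.036)&(w[...,2]<.055)
    q=w[m][:,:2]; f=np.polyfit(q[:,1],q[:,0],1); print(n,m.sum(),f,'x at y=0',f[1], 'deg',np.degrees(np.arctan(f[0])),'yrange',q[:,1].min(),q[:,1].max())
# housing top
m=np.zeros(d.shape,bool); m[105:165,205:280]=1; m&=(w[...,2]>.07)&(w[...,2]<.085)&(p.min(-1)>110)
q=w[m]; print('housing',cv2.minAreaRect((q[:,:2]*1000).astype(np.float32)))
# near bay wall
m=np.zeros(d.shape,bool); m[195:210,215:273]=1; m&=(w[...,2]>.078)&(w[...,2]<.095)
q=w[m][:,:2]; f=np.polyfit(q[:,1],q[:,0],1); print('wall',m.sum(),f,np.degrees(np.arctan(f[0])),q[:,1].min(),q[:,1].max(),q[:,0].min(),q[:,0].max())
# ends wall far: corners
print('lip edge pts',ray('top',T([(243,240),(241,340)]),.030,k))
print('ramp foot',ray('top',T([(374,235),(367,355)]),.0,k))
print('end wall outer',ray('top',T([(92,207),(76,336)]),.085,k))
m=np.zeros(d.shape,bool); m[115:160,205:275]=1; m&=(w[...,2]>.1)&(w[...,2]<.3)&(p.max(-1)<100)
q=w[m]; A=np.c_[q[:,1:],np.ones(len(q))]; s=np.linalg.lstsq(A,q[:,0],rcond=None)[0]; print('cover plane x=ay+bz+c',s,'angle',np.pi/2-np.arctan(-s[1]))
E
```

```text
carrier corners [[0.5802, -0.1327], [0.5688, -0.2531], [0.4738, -0.2445], [0.4848, -0.1243]] ctr [ 0.52691848 -0.18864952  0.028     ]
yaxis ang deg -5.339135421097121 0.12083434046200607 0.09577018046375964
far 102 [0.04369333 0.58976865] x at y=0 0.5897686495802863 deg 2.5018521687829187 yrange -0.059937043299866544 0.04685749967145245
near 91 [0.0474719  0.47201523] x at y=0 0.4720152345942628 deg 2.7178990256683813 yrange -0.06112445389691829 0.04472990038894625
housing ((659.177490234375, 121.39700317382812), (145.71385192871094, 156.08935546875), 87.45651245117188)
wall 150 [0.08501767 0.46820299] 4.859468003973515 0.05747149326415453 0.20234366968440862 0.4727875335092837 0.4976684323750206
lip edge pts [[0.57937992 0.05799571 0.03      ]
 [0.4819292  0.05781407 0.03      ]]
ramp foot [[ 0.59064138 -0.06773909  0.        ]
 [ 0.47100836 -0.06188831  0.        ]]
end wall outer [[0.59932958 0.19092287 0.085     ]
 [0.47883014 0.20122271 0.085     ]]
cover plane x=ay+bz+c [0.03311942 0.06011221 0.61512732] angle 1.6308362855063148
```

```bash
cat >> h.py <<'E'
TH=np.radians(-2.6); DO=np.array([.5336,.056]); YD=np.array([-np.sin(TH),np.cos(TH)]); XD=np.array([YD[1],-YD[0]])
def d2w(x,y,z): # mm dock -> m world
    return np.r_[DO+XD*x/1000+YD*y/1000,z/1000]
def w2d(p):
    e=np.asarray(p)[:2]-DO; return np.array([e@XD,e@YD,p[2]])*1000
def down(yaw): # jaw(y) axis at yaw from world x
    y=np.array([np.cos(yaw),np.sin(yaw),0]); x=np.array([0,0,-1.]); return np.c_[x,y,np.cross(x,y)]
def go(P,M=None):
    s=bot.read_state(); r=R.from_rotvec(s['tcp_rot']).as_matrix(); 
    if M is None: M=r
    print('dp cm',np.round(r.T@(np.asarray(P)-s['tool_pos'])*100,2),'rot',np.round(R.from_matrix(r.T@M).as_rotvec(),3))
def st():
    s=bot.read_state(); r=R.from_rotvec(s['tcp_rot']).as_matrix()
    print('t',round(s['time'],2),'pos',np.round(s['tool_pos'],4),'dock',np.round(w2d(s['tool_pos']),1),'jawyaw',round(np.degrees(np.arctan2(r[1,1],r[0,1])),1),'xdn',np.round(r[:,0],3),'F',np.round(s['wrist_force'],1),'w',round(s['width'],3),'q',np.round(s['q'],2)); return r
E
python3 - <<'E'
from h import *
print(st())
for yaw in (95.5,-84.5): go([.6038,-.3802,.16],down(np.radians(yaw)))
E
```

```text
t 0.15 pos [ 0.2337 -0.6327  0.2442] dock [-268.4 -701.6  244.2] jawyaw -69.7 xdn [-0.001  0.002 -1.   ] F [ 0.3  0.1 -0.3] w 1.0 q [-1.25  0.26  1.61  0.    1.27 -0.04]
[[-5.47331855e-04  3.46426633e-01 -9.38076910e-01]
 [ 1.67673169e-03 -9.38075414e-01 -3.46427059e-01]
 [-9.99998444e-01 -1.76251385e-03 -6.74259573e-05]]
dp cm [  8.45 -10.85 -43.47] rot [-2.884 -0.003  0.   ]
dp cm [  8.45 -10.85 -43.47] rot [0.258 0.    0.002]
```

```bash
python3 -m creep '[{"grip":8.0,"dp":[0,-2,-8],"rotation":[0.05,0,0]},{"grip":8.0,"dp":[2,-4,-16],"rotation":[0.1,0,0]},{"grip":8.0,"dp":[4,-6,-24],"rotation":[0.16,0,0]},{"grip":8.0,"dp":[5,-8,-32],"rotation":[0.21,0,0]},{"grip":8.0,"dp":[6,-10.9,-43.5],"rotation":[0.26,0,0]}]'
python3 - <<'E'
from h import *
st(); go([.6038,-.3802,.12],down(np.radians(-84.5)))
E
```

```text
time: 0.57
tool_pos: [0.4048, -0.5155, 0.2168]
tcp_rot: [2.175, 0.1, -2.176]
wrist_force: [0.3, -0.6, -0.2]
width: 0.937
t 0.57 pos [ 0.4048 -0.5155  0.2168] dock [-102.7 -576.8  216.8] jawyaw -84.8 xdn [-0.001  0.001 -1.   ] F [ 0.3 -0.6 -0.2] w 0.937 q [-0.94  0.25  1.68  0.    1.22  0.54]
dp cm [  9.68 -11.67 -21.04] rot [-0.005  0.001  0.001]
```

```bash
python3 -m creep '[{"grip":8.0,"dp":[7,-11.7,-21],"rotation":[0,0,0]},{"grip":8.0,"dp":[7,-11.7,-21],"rotation":[0,0,0]},{"grip":8.0,"dp":[7,-11.7,-21],"rotation":[0,0,0]},{"grip":8.0,"dp":[7,-11.7,-21],"rotation":[0,0,0]},{"grip":8.0,"dp":[7,-11.7,-21],"rotation":[0,0,0]}]'
python3 -m creep '[{"grip":8.0,"dp":[0,0,-4],"rotation":[0,0,0]},{"grip":8.0,"dp":[0,0,-4],"rotation":[0,0,0]},{"grip":8.0,"dp":[0,0,-4],"rotation":[0,0,0]}]'
python3 - <<'E'
from h import *
st(); go([.6038,-.3802,.12],down(np.radians(-84.5)))
p,d,w=cloud('wrist'); save('w1.png',p); np.savez('/tmp/w1.npz',p=p,d=d,w=w)
E
```

```text
time: 0.98
tool_pos: [0.5701, -0.4022, 0.1587]
tcp_rot: [2.173, 0.102, -2.174]
wrist_force: [0.7, -0.5, -0.6]
width: 0.937
time: 1.23
tool_pos: [0.6102, -0.3985, 0.158]
tcp_rot: [2.171, 0.107, -2.174]
wrist_force: [-0.9, -0.3, -0.8]
width: 0.931
t 1.23 pos [ 0.6102 -0.3985  0.158 ] dock [  97.2 -450.6  158. ] jawyaw -84.4 xdn [-0.001  0.001 -1.   ] F [-0.9 -0.3 -0.8] w 0.931 q [-0.61  0.42  1.56 -0.    1.16  0.86]
dp cm [ 3.81 -1.88  0.46] rot [0.001 0.001 0.001]
```

View pics/w1.png

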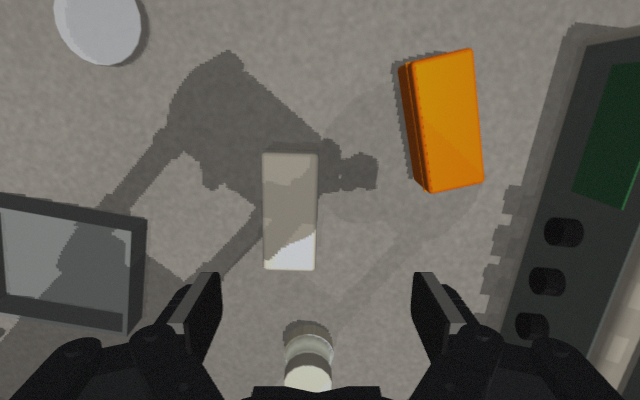

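The wrist view shows the case with its top corners at about (263,153), (317,154), (315,270) and (264,269). It is nearly square to the jaws.

Run:
```python
from h import *
c=ray('wrist',[(263,153),(317,154),(315,270),(264,269)],.045)
m=c.mean(0);e=c[0]-c[3]+c[1]-c[2]
print(m,np.degrees(np.arctan2(e[1],e[0])),np.linalg.norm(e)/2,np.linalg.norm(c[0]-c[1]))
w=np.load('/tmp/w1.npz')['w']
for u,v in [(215,275),(210,290),(419,275),(430,290)]: print(u,v,w[v,u])
for z in (.12,.035): go([m[0],m[1],z],down(np.radians(-85)))
```

```text
[ 0.60370989 -0.38063889  0.045     ] 3.9259380761772493 0.08803468716224938 0.0368522423399502
215 275 [ 0.61711779 -0.35752087  0.16097977]
210 290 [ 0.6145421  -0.35755885  0.16798301]
419 275 [ 0.62520089 -0.43755803  0.16148893]
430 290 [ 0.62534928 -0.43838538  0.17288797]
dp cm [ 3.86 -1.92  0.33] rot [0.008 0.002 0.001]
dp cm [12.36 -1.91  0.32] rot [0.008 0.002 0.001]
```

```bash
python3 -m creep '[{"grip":8.0,"dp":[3,-1.9,0.3],"rotation":[0,0,0]},{"grip":8.0,"dp":[6.5,-1.9,0.3],"rotation":[0,0,0]},{"grip":8.0,"dp":[10,-1.9,0.3],"rotation":[0,0,0]},{"grip":8.0,"dp":[13.2,-1.9,0.3],"rotation":[0,0,0]},{"grip":8.0,"dp":[13.2,-1.9,0.3],"rotation":[0,0,0]}]'
python3 -m creep '[{"grip":6,"dp":[0,0,0],"rotation":[0,0,0]},{"grip":3,"dp":[0,0,0],"rotation":[0,0,0]},{"grip":3,"dp":[0,0,0],"rotation":[0,0,0]},{"grip":3,"dp":[0,0,0],"rotation":[0,0,0]},{"grip":3,"dp":[0,0,0],"rotation":[0,0,0]}]' 40
python3 -c "
from h import *
st()"
```

```text
time: 1.7
tool_pos: [0.597, -0.3789, 0.0198]
tcp_rot: [2.166, 0.109, -2.19]
wrist_force: [-1.4, 1.0, -1.4]
width: 0.94
time: 2.12
tool_pos: [0.606, -0.3832, 0.0317]
tcp_rot: [2.177, 0.098, -2.166]
wrist_force: [-1.5, -0.0, 7.7]
width: 0.462
t 2.12 pos [ 0.606  -0.3832  0.0317] dock [  92.3 -435.5   31.7] jawyaw -84.6 xdn [ 0.005 -0.004 -1.   ] F [-1.5 -0.   7.7] w 0.462 q [-0.6   0.52  1.67 -0.    0.94  0.88]
```

```bash
python3 -m creep '[{"grip":3,"dp":[0,0,0],"rotation":[0,0,0]},{"grip":3,"dp":[0,0,0],"rotation":[0,0,0]}]' 40
python3 -c "
from h import *
st();p,d,w=cloud('wrist');save('w2.png',p)"
```

```text
time: 2.28
tool_pos: [0.606, -0.3832, 0.0316]
tcp_rot: [2.176, 0.098, -2.167]
wrist_force: [-0.4, 0.3, 7.8]
width: 0.46
t 2.28 pos [ 0.606  -0.3832  0.0316] dock [  92.3 -435.4   31.6] jawyaw -84.6 xdn [ 0.005 -0.004 -1.   ] F [-0.4  0.3  7.8] w 0.46 q [-0.6   0.52  1.67 -0.    0.94  0.88]
```

View pics/w2.png

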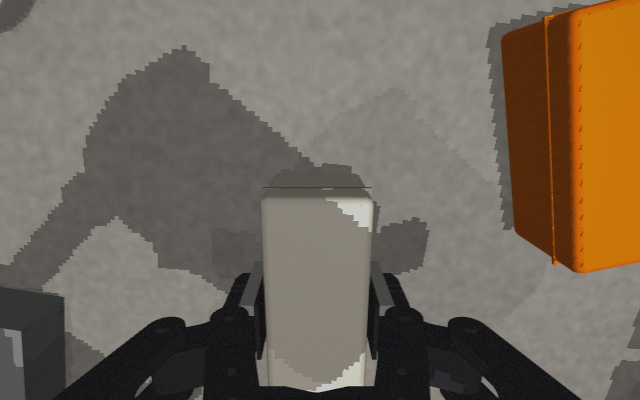

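```bash
python3 -m creep '[{"grip":3,"dp":[-2,0,0],"rotation":[0,0,0]},{"grip":3,"dp":[-4,0,0],"rotation":[0,0,0]},{"grip":3,"dp":[-6,0,0],"rotation":[0,0,0]},{"grip":3,"dp":[-8,0,0],"rotation":[0,0,0]},{"grip":3,"dp":[-8,0,0],"rotation":[0,0,0]}]' 40
python3 -c "
from h import *
st();go([.527,-.1886,.11],down(np.radians(-5.3)))"
```

```text
time: 2.75
tool_pos: [0.6072, -0.3835, 0.1142]
tcp_rot: [2.179, 0.095, -2.161]
wrist_force: [0.6, -0.6, -0.4]
width: 0.467
t 2.75 pos [ 0.6072 -0.3835  0.1142] dock [  93.5 -435.7  114.2] jawyaw -84.6 xdn [ 0.009 -0.006 -1.   ] F [ 0.6 -0.6 -0.4] w 0.467 q [-0.6   0.43  1.63 -0.    1.07  0.88]
dp cm [  0.24 -20.16   6.16] rot [-1.384 -0.002 -0.011]
```

```bash
python3 -m creep '[{"grip":3,"dp":[0,-2,0.6],"rotation":[-0.12,0,0]},{"grip":3,"dp":[0,-4,1.2],"rotation":[-0.24,0,0]},{"grip":3,"dp":[0,-6,1.8],"rotation":[-0.36,0,0]},{"grip":3,"dp":[0,-8,2.4],"rotation":[-0.48,0,0]},{"grip":3,"dp":[0,-10,3],"rotation":[-0.6,0,0]}]'
python3 -c "
from h import *
st();go([.527,-.1886,.11],down(np.radians(-5.3)));p,d,w=cloud('wrist');save('w3.png',p)"
```

```text
time: 3.17
tool_pos: [0.5639, -0.2836, 0.1068]
tcp_rot: [1.816, 0.663, -1.816]
wrist_force: [1.2, 0.9, -0.8]
width: 0.462
t 3.17 pos [ 0.5639 -0.2836  0.1068] dock [  45.6 -337.8  106.8] jawyaw -49.9 xdn [-0.  0. -1.] F [ 1.2  0.9 -0.8] w 0.462 q [-0.51  0.3   1.83 -0.    1.01  0.37]
dp cm [-0.32 -9.64 -3.3 ] rot [-0.779  0.     0.001]
```

View pics/w3.png

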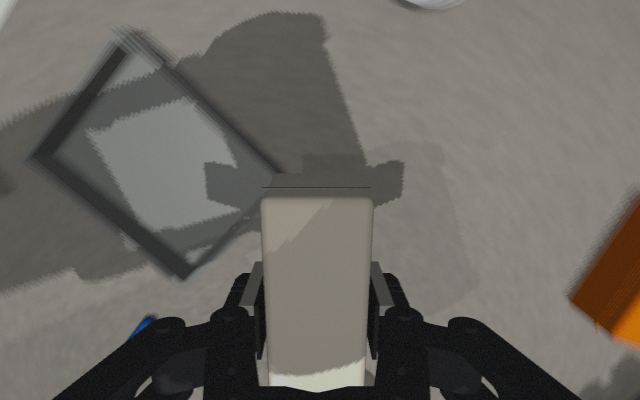

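The case is held firmly between the jaws, and the carrier is visible at the upper left (about 170,150).

```bash
python3 -m creep '[{"grip":3,"dp":[0,-2,-0.7],"rotation":[-0.12,0,0]},{"grip":3,"dp":[0,-4,-1.3],"rotation":[-0.24,0,0]},{"grip":3,"dp":[0,-6,-2],"rotation":[-0.36,0,0]},{"grip":3,"dp":[0,-8,-2.7],"rotation":[-0.48,0,0]},{"grip":3,"dp":[0,-9.6,-3.3],"rotation":[-0.6,0,0]}]'
python3 -m creep '[{"grip":3,"dp":[0,0,0],"rotation":[-0.12,0,0]},{"grip":3,"dp":[0,0,0],"rotation":[-0.18,0,0]},{"grip":3,"dp":[0,0,0],"rotation":[-0.18,0,0]}]'
python3 -c "
from h import *
st();go([.527,-.1886,.11],down(np.radians(-5.3)))
p,d,w=cloud('wrist');save('w4.png',p)
p,d,w=cloud('top');save('t4.png',p[90:240,190:450].repeat(3,0).repeat(3,1))"
```

```text
time: 3.63
tool_pos: [0.5276, -0.1883, 0.1068]
tcp_rot: [1.406, 1.069, -1.407]
wrist_force: [0.0, 0.0, -1.2]
width: 0.461
time: 3.88
tool_pos: [0.5284, -0.1892, 0.1071]
tcp_rot: [1.279, 1.163, -1.279]
wrist_force: [0.7, 0.3, -1.5]
width: 0.464
t 3.88 pos [ 0.5284 -0.1892  0.1071] dock [   5.9 -245.2  107.1] jawyaw -5.5 xdn [-0. -0. -1.] F [ 0.7  0.3 -1.5] w 0.464 q [-0.39  0.18  1.98 -0.    0.98 -0.29]
dp cm [-0.29 -0.14 -0.05] rot [-0.003  0.     0.   ]
```

View pics/w4.png

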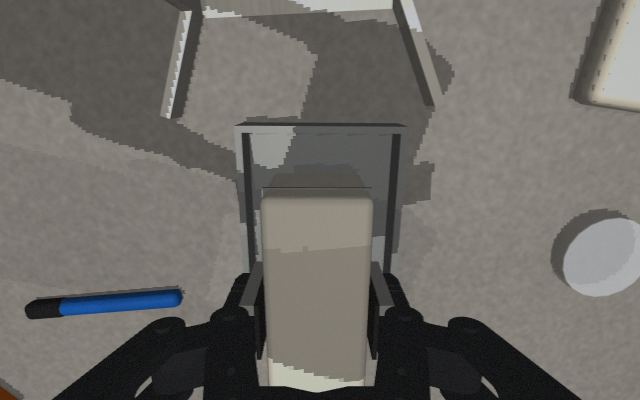

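View pics/t4.png

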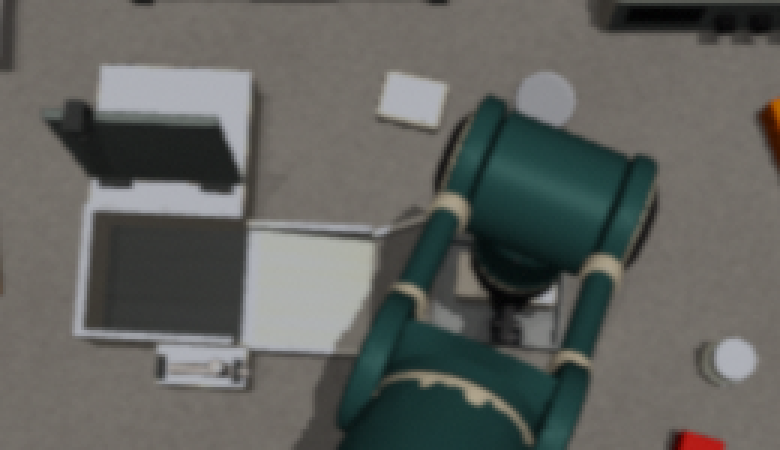

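```bash
python3 -m creep '[{"grip":3,"dp":[2,0,0],"rotation":[0,0,0]},{"grip":3,"dp":[4,0,0],"rotation":[0,0,0]},{"grip":3,"dp":[5.5,0,0],"rotation":[0,0,0]},{"grip":3,"dp":[6.3,0,0],"rotation":[0,0,0]},{"grip":3,"dp":[6.8,0,0],"rotation":[0,0,0]}]'
python3 -m creep '[{"grip":3,"dp":[0.2,0,0],"rotation":[0,0,0]},{"grip":3,"dp":[0.2,0,0],"rotation":[0,0,0]}]'
python3 -c "
from h import *
st();p,d,w=cloud('wrist');save('w5.png',p)"
```

```text
time: 4.4
tool_pos: [0.5277, -0.1896, 0.038]
tcp_rot: [1.281, 1.163, -1.283]
wrist_force: [0.2, 0.3, -0.5]
width: 0.461
time: 4.57
tool_pos: [0.5288, -0.1899, 0.0375]
tcp_rot: [1.281, 1.161, -1.281]
wrist_force: [0.0, 0.2, -0.3]
width: 0.458
t 4.57 pos [ 0.5288 -0.1899  0.0375] dock [   6.4 -245.9   37.5] jawyaw -5.6 xdn [ 0. -0. -1.] F [ 0.   0.2 -0.3] w 0.458 q [-0.39  0.27  2.02 -0.    0.85 -0.29]
```

View pics/w5.png

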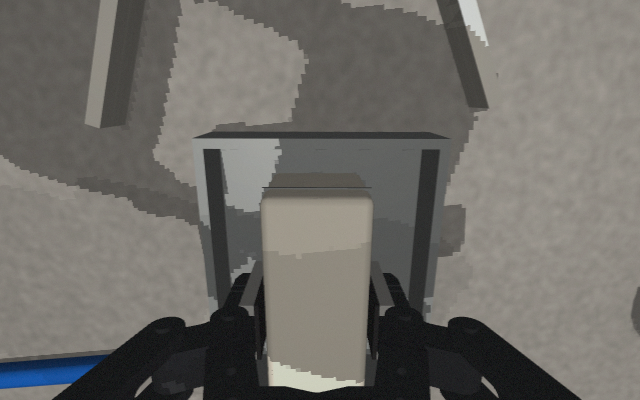

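```bash
python3 -m creep '[{"grip":3,"dp":[0.15,0,0],"rotation":[0,0,0]},{"grip":3,"dp":[0.3,0,0],"rotation":[0,0,0]},{"grip":3,"dp":[0.3,0,0],"rotation":[0,0,0]}]'
python3 -c "
from h import *
st()"
```

```text
time: 4.87
tool_pos: [0.5297, -0.1902, 0.0358]
tcp_rot: [1.281, 1.16, -1.279]
wrist_force: [-0.4, -1.5, 1.4]
width: 0.464
t 4.87 pos [ 0.5297 -0.1902  0.0358] dock [   7.3 -246.1   35.8] jawyaw -5.6 xdn [ 0.002 -0.001 -1.   ] F [-0.4 -1.5  1.4] w 0.464 q [-0.39  0.27  2.02  0.    0.85 -0.29]
```

```bash
python3 -m creep '[{"grip":4.6,"dp":[0,0,0],"rotation":[0,0,0]},{"grip":5.2,"dp":[0,0,0],"rotation":[0,0,0]},{"grip":5.2,"dp":[0,0,0],"rotation":[0,0,0]},{"grip":5.2,"dp":[0,0,0],"rotation":[0,0,0]}]'
python3 -c "
from h import *
st();p,d,w=cloud('wrist');save('w6.png',p)"
```

```text
time: 5.2
tool_pos: [0.5286, -0.1897, 0.0346]
tcp_rot: [1.28, 1.162, -1.28]
wrist_force: [-0.3, 0.2, -0.8]
width: 0.609
t 5.2 pos [ 0.5286 -0.1897  0.0346] dock [   6.2 -245.7   34.6] jawyaw -5.6 xdn [ 0. -0. -1.] F [-0.3  0.2 -0.8] w 0.609 q [-0.39  0.27  2.02 -0.    0.85 -0.29]
```

View pics/w6.png

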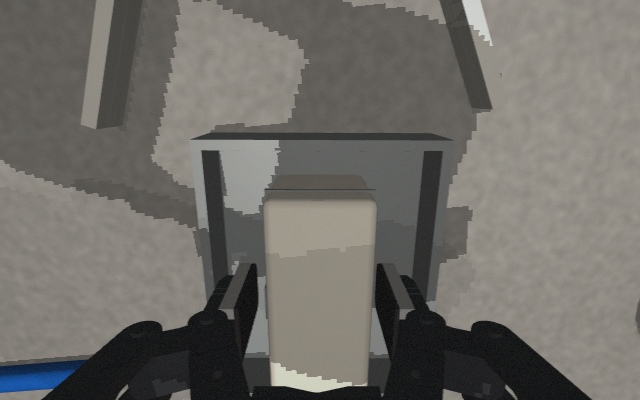

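```bash
python3 -m creep '[{"grip":5.2,"dp":[-1,0,0],"rotation":[0,0,0]},{"grip":5.2,"dp":[-3,0,0],"rotation":[0,0,0]},{"grip":5.2,"dp":[-6,0,0],"rotation":[0,0,0]},{"grip":5.2,"dp":[-9,0,3],"rotation":[0,0,0]},{"grip":5.2,"dp":[-9,0,7],"rotation":[0,0,0]}]'
python3 -c "
from h import *
st();go(d2w(2,-350,120),down(TH));p,d,w=cloud('wrist');save('w7.png',p);np.savez('/tmp/w7.npz',p=p,d=d,w=w)"
```

```text
time: 5.67
tool_pos: [0.5261, -0.2596, 0.132]
tcp_rot: [1.279, 1.154, -1.271]
wrist_force: [2.3, -0.2, -0.1]
width: 0.608
t 5.67 pos [ 0.5261 -0.2596  0.132 ] dock [   6.9 -315.7  132. ] jawyaw -5.3 xdn [ 0.01  -0.004 -1.   ] F [ 2.3 -0.2 -0.1] w 0.608 q [-0.5   0.19  1.92  0.    1.03 -0.41]
dp cm [ 1.21 -0.34  3.45] rot [-0.047  0.003 -0.01 ]
```

View pics/w7.png

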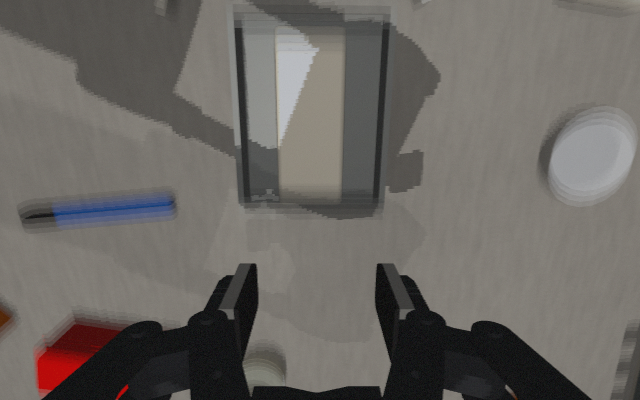

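```bash
python3 -m creep '[{"grip":5,"dp":[1,-0.3,3.2],"rotation":[-0.047,0,0]},{"grip":5,"dp":[3,-0.3,3.2],"rotation":[-0.047,0,0]},{"grip":5,"dp":[6,-0.3,3.2],"rotation":[-0.047,0,0]},{"grip":5,"dp":[8.5,-0.3,3.2],"rotation":[-0.047,0,0]},{"grip":5,"dp":[10.5,-0.3,3.2],"rotation":[-0.047,0,0]}]'
python3 -c "
from h import *
r=st();go(d2w(2,-345,22),down(TH));p,d,w=cloud('wrist');save('w8.png',p);print(r[:,0])"
```

```text
time: 6.13
tool_pos: [0.5147, -0.2907, 0.018]
tcp_rot: [1.247, 1.187, -1.247]
wrist_force: [-0.1, 1.1, -0.9]
width: 0.585
t 6.13 pos [ 0.5147 -0.2907  0.018 ] dock [  -3.2 -347.2   18. ] jawyaw -2.9 xdn [-0.002  0.001 -1.   ] F [-0.1  1.1 -0.9] w 0.585 q [-0.56  0.35  1.96 -0.    0.83 -0.51]
dp cm [-0.41  0.52 -0.23] rot [-0.006 -0.001  0.002]
[-0.00162749  0.00101121 -0.99999816]
```

View pics/w8.png

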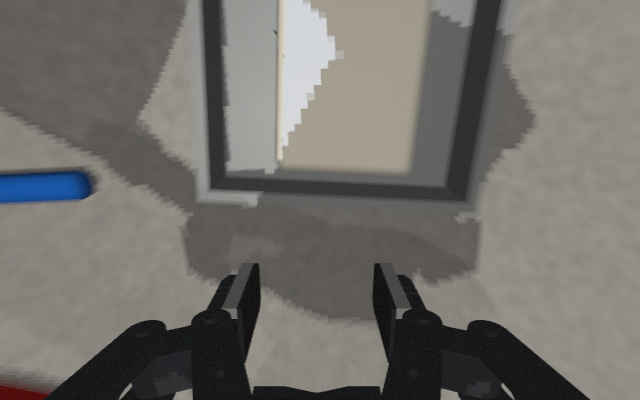

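```bash
python3 -m creep '[{"grip":5,"dp":[-0.3,0.5,-1.5],"rotation":[0,0,0]},{"grip":5,"dp":[-0.3,0.5,-2.5],"rotation":[0,0,0]},{"grip":5,"dp":[-0.3,0.5,-3.5],"rotation":[0,0,0]},{"grip":5,"dp":[-0.3,0.5,-4.5],"rotation":[0,0,0]},{"grip":5,"dp":[-0.3,0.5,-5.5],"rotation":[0,0,0]}]'
python3 -c "
from h import *
r=st();p,d,w=cloud('wrist');save('w9.png',p);go(d2w(1,-255,22),down(TH))"
```

```text
time: 6.6
tool_pos: [0.5243, -0.2361, 0.0238]
tcp_rot: [1.245, 1.183, -1.245]
wrist_force: [-0.3, -2.3, 0.4]
width: 0.585
t 6.6 pos [ 0.5243 -0.2361  0.0238] dock [   3.9 -292.2   23.8] jawyaw -2.8 xdn [ 0.002 -0.002 -1.   ] F [-0.3 -2.3  0.4] w 0.585 q [-0.47  0.31  2.   -0.    0.83 -0.42]
dp cm [ 0.14 -0.25 -3.52] rot [-0.004 -0.    -0.001]
```

View pics/w9.png

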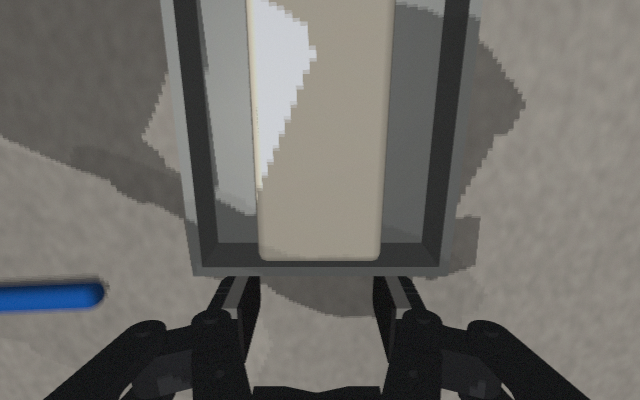

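```bash
python3 -m creep '[{"grip":5,"dp":[0.1,0,-1],"rotation":[0,0,0]},{"grip":5,"dp":[0.1,-0.1,-2.2],"rotation":[0,0,0]},{"grip":5,"dp":[0.1,-0.1,-3.4],"rotation":[0,0,0]},{"grip":5,"dp":[0.1,-0.2,-4.6],"rotation":[0,0,0]},{"grip":5,"dp":[0.1,-0.2,-5.8],"rotation":[0,0,0]}]'
python3 -c "
from h import *
r=st()"
python3 -m creep '[{"grip":5,"dp":[0,0,-1.2],"rotation":[0,0,0]},{"grip":5,"dp":[0,0,-2.4],"rotation":[0,0,0]},{"grip":5,"dp":[0,0,-3.6],"rotation":[0,0,0]},{"grip":5,"dp":[0,0,-4.8],"rotation":[0,0,0]},{"grip":5,"dp":[0,0,-6],"rotation":[0,0,0]}]'
python3 -c "
from h import *
r=st();p,d,w=cloud('wrist');save('w10.png',p)
p,d,w=cloud('scene');save('s10.png',p[110:270,230:480].repeat(3,0).repeat(3,1))"
```

```text
time: 7.07
tool_pos: [0.5254, -0.1785, 0.0227]
tcp_rot: [1.245, 1.182, -1.245]
wrist_force: [-0.5, -5.9, 3.2]
width: 0.587
t 7.07 pos [ 0.5254 -0.1785  0.0227] dock [   2.4 -234.6   22.7] jawyaw -2.8 xdn [ 0.002 -0.002 -1.   ] F [-0.5 -5.9  3.2] w 0.587 q [-0.37  0.28  2.04 -0.    0.82 -0.32]
time: 7.48
tool_pos: [0.5278, -0.118, 0.0222]
tcp_rot: [1.245, 1.184, -1.245]
wrist_force: [0.4, -5.1, 2.2]
width: 0.584
t 7.48 pos [ 0.5278 -0.118   0.0222] dock [   2.1 -174.    22.2] jawyaw -2.8 xdn [ 0.001 -0.001 -1.   ] F [ 0.4 -5.1  2.2] w 0.584 q [-0.27  0.26  2.07 -0.    0.81 -0.21]
```

View pics/w10.png

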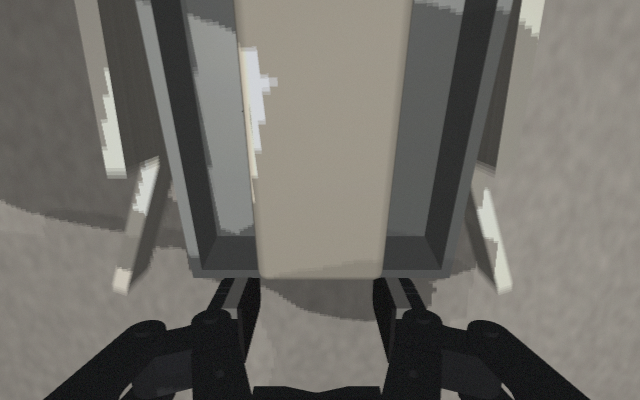

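View pics/s10.png

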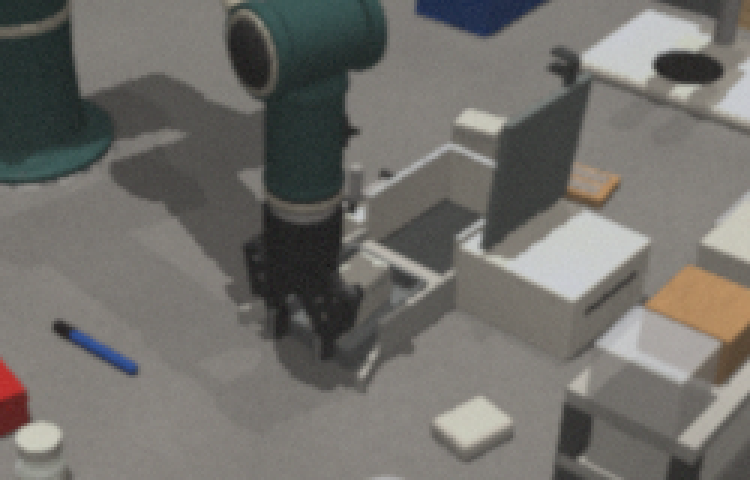

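```bash
python3 -m creep '[{"grip":5,"dp":[0,0,-1.2],"rotation":[0,0,0]},{"grip":5,"dp":[0,0,-2.4],"rotation":[0,0,0]},{"grip":5,"dp":[0,0,-3.6],"rotation":[0,0,0]},{"grip":5,"dp":[-0.2,0,-4.8],"rotation":[0,0,0]},{"grip":5,"dp":[-0.5,0,-6],"rotation":[0,0,0]}]'
python3 -c "
from h import *
r=st()"
python3 -m creep '[{"grip":5,"dp":[-0.35,0,-1.2],"rotation":[0,0,0]},{"grip":5,"dp":[-0.7,0,-2.4],"rotation":[0,0,0]},{"grip":5,"dp":[-1.0,0,-3.6],"rotation":[0,0,0]},{"grip":5,"dp":[-1.35,0,-4.8],"rotation":[0,0,0]},{"grip":5,"dp":[-1.7,0,-6],"rotation":[0,0,0]}]'
python3 -c "
from h import *
r=st();p,d,w=cloud('wrist');save('w11.png',p)
p,d,w=cloud('scene');save('s11.png',p[110:270,230:480].repeat(3,0).repeat(3,1))"
```

```text
time: 8.0
tool_pos: [0.5311, -0.0589, 0.0273]
tcp_rot: [1.244, 1.183, -1.246]
wrist_force: [-0.4, -9.2, 3.7]
width: 0.584
t 8.0 pos [ 0.5311 -0.0589  0.0273] dock [   2.7 -114.9   27.3] jawyaw -2.8 xdn [ 0.001 -0.003 -1.   ] F [-0.4 -9.2  3.7] w 0.584 q [-0.16  0.24  2.08 -0.    0.82 -0.1 ]
time: 8.42
tool_pos: [0.5343, 0.0004, 0.045]
tcp_rot: [1.242, 1.182, -1.245]
wrist_force: [-2.1, -16.8, 12.9]
width: 0.586
t 8.42 pos [5.343e-01 4.000e-04 4.500e-02] dock [  3.2 -55.5  45. ] jawyaw -2.7 xdn [ 0.002 -0.004 -1.   ] F [ -2.1 -16.8  12.9] w 0.586 q [-0.04  0.21  2.08 -0.01  0.85  0.01]
```

View pics/w11.png

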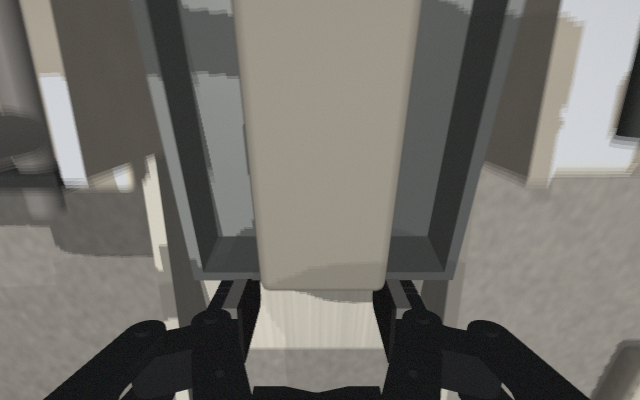

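View pics/s11.png

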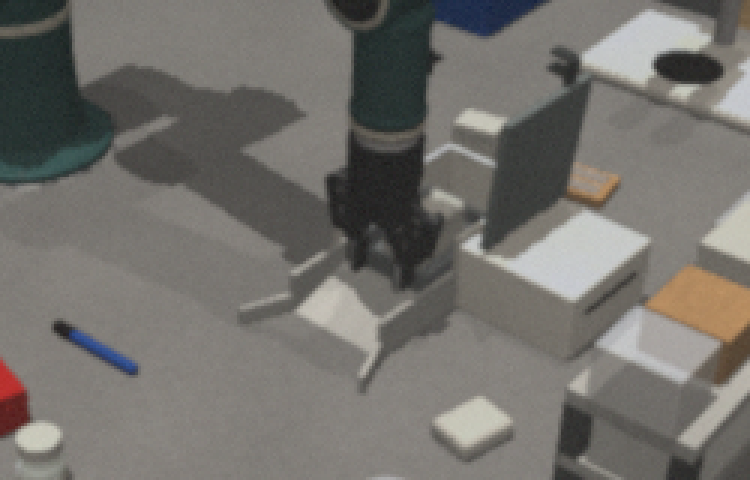

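Run:
```python
from h import *
st()
p,d,w=cloud('wrist')
D=lambda u,v: np.round(w2d(w[v,u]),1)
for u,v in [(205,273),(450,274),(225,273),(440,273),(165,100),(175,150),(185,200),(480,100),(470,150),(462,200)]: print('rim?',u,v,D(u,v),p[v,u])
for u,v in [(270,285),(370,285),(320,280),(320,200),(320,100),(320,20)]: print('case',u,v,D(u,v))
for u,v in [(205,240),(220,150),(225,50),(430,200),(440,100)]: print('floor',u,v,D(u,v))
for u,v in [(240,285),(252,290),(380,285),(230,300),(320,320),(320,340)]: print('finger/ramp',u,v,D(u,v))
```

```text
t 8.52 pos [0.5346 0.0032 0.045 ] dock [  3.4 -52.7  45. ] jawyaw -2.8 xdn [ 0.002  0.    -1.   ] F [ 0.7 -0.5 -0.5] w 0.582 q [-0.04  0.21  2.08  0.    0.85  0.01]
rim? 205 273 [-51.6 -57.7  15.8] [127 124 118]
rim? 450 274 [ 57.6 -43.3  44.9] [125 123 116]
rim? 225 273 [-41.1 -56.8  17.8] [120 118 110]
rim? 440 273 [ 56.6 -46.9  37.2] [70 68 64]
rim? 165 100 [-55.   24.3  29.2] [86 84 76]
rim? 175 150 [-42.4   8.9  57.3] [145 149 144]
rim? 185 200 [-40.5  -7.6  59. ] [148 148 145]
rim? 480 100 [56.2 24.1 54.6] [88 88 85]
rim? 470 150 [53.9  8.6 57.4] [98 99 97]
rim? 462 200 [52.9 -8.1 58.4] [92 93 91]
case 270 285 [-19.9 -65.2  14.7]
case 370 285 [ 30.6 -65.4  14.9]
case 320 280 [  5.4 -61.9  15.7]
case 320 200 [ 4.6 -1.7 79.7]
case 320 100 [ 4.7 24.5 76.3]
case 320 20 [ 4.7 44.1 72.1]
floor 205 240 [-39.5 -27.4  46.4]
floor 220 150 [-34.1   5.5  33.7]
floor 225 50 [-30.5  42.2  27.9]
floor 430 200 [ 49.7 -14.8  35.6]
floor 440 100 [51.5 23.9 30.3]
finger/ramp 240 285 [-24.9 -41.4  56.2]
finger/ramp 252 290 [-21.6 -46.4  51.4]
finger/ramp 380 285 [ 28.6 -45.5  49.5]
finger/ramp 230 300 [-26.4 -41.7  65.9]
finger/ramp 320 320 [  5.4 -90.    8.9]
finger/ramp 320 340 [   5.5 -107.1    3.6]
```

Run:
```python
from h import *
p,d,w=cloud('wrist');save('w12.png',p)
for v in range(200,320,8): print(v,[ (u,np.round(w2d(w[v,u]),0).tolist()) for u in (200,320,400)])
```

```text
200 [(200, [-39.0, -10.0, 50.0]), (320, [4.0, -2.0, 80.0]), (400, [36.0, -14.0, 37.0])]
208 [(200, [-40.0, -14.0, 48.0]), (320, [4.0, -4.0, 79.0]), (400, [36.0, -18.0, 37.0])]
216 [(200, [-39.0, -16.0, 52.0]), (320, [4.0, -6.0, 80.0]), (400, [37.0, -21.0, 37.0])]
224 [(200, [-39.0, -18.0, 53.0]), (320, [4.0, -8.0, 80.0]), (400, [37.0, -24.0, 38.0])]
232 [(200, [-39.0, -21.0, 53.0]), (320, [4.0, -11.0, 81.0]), (400, [37.0, -28.0, 37.0])]
240 [(200, [-39.0, -24.0, 54.0]), (320, [4.0, -13.0, 80.0]), (400, [37.0, -31.0, 38.0])]
248 [(200, [-40.0, -27.0, 54.0]), (320, [4.0, -31.0, 45.0]), (400, [36.0, -32.0, 45.0])]
256 [(200, [-40.0, -30.0, 54.0]), (320, [4.0, -30.0, 55.0]), (400, [33.0, -30.0, 55.0])]
264 [(200, [-37.0, -30.0, 62.0]), (320, [4.0, -29.0, 63.0]), (400, [31.0, -30.0, 63.0])]
272 [(200, [-37.0, -32.0, 64.0]), (320, [4.0, -33.0, 62.0]), (400, [32.0, -33.0, 63.0])]
280 [(200, [-55.0, -61.0, 16.0]), (320, [4.0, -62.0, 15.0]), (400, [37.0, -46.0, 45.0])]
288 [(200, [-55.0, -65.0, 17.0]), (320, [5.0, -67.0, 14.0]), (400, [33.0, -41.0, 59.0])]
296 [(200, [-55.0, -69.0, 17.0]), (320, [5.0, -72.0, 13.0]), (400, [32.0, -42.0, 63.0])]
304 [(200, [-55.0, -73.0, 19.0]), (320, [5.0, -78.0, 12.0]), (400, [31.0, -42.0, 68.0])]
312 [(200, [-35.0, -41.0, 73.0]), (320, [5.0, -84.0, 10.0]), (400, [31.0, -44.0, 70.0])]
```

View pics/w12.png

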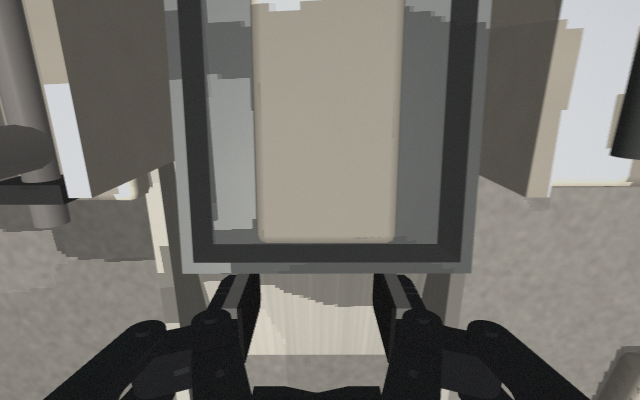

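```bash
python3 -m creep '[{"grip":5,"dp":[0,-0.1,0.6],"rotation":[0,0,0]},{"grip":5,"dp":[-0.8,-0.1,0.6],"rotation":[0,0,0]},{"grip":5,"dp":[-0.8,-0.1,-0.2],"rotation":[0,0,0]},{"grip":5,"dp":[-0.8,-0.1,-0.8],"rotation":[0,0,0]},{"grip":5,"dp":[-0.8,-0.1,-1.5],"rotation":[0,0,0]}]'
python3 - <<'E'
from h import *
st()
p,d,w=cloud('wrist');save('w13.png',p)
for v in range(240,290,8): print(v,[ (u,np.round(w2d(w[v,u]),0).tolist()) for u in (205,320,430)])
E
```

```text
time: 9.03
tool_pos: [0.5331, 0.0167, 0.0516]
tcp_rot: [1.246, 1.185, -1.246]
wrist_force: [0.6, -1.6, -1.3]
width: 0.582
t 9.03 pos [0.5331 0.0167 0.0516] dock [  1.3 -39.3  51.6] jawyaw -2.9 xdn [-0. -0. -1.] F [ 0.6 -1.6 -1.3] w 0.582 q [-0.02  0.2   2.07 -0.    0.87  0.04]
240 [(205, [-40.0, -12.0, 59.0]), (320, [3.0, -3.0, 80.0]), (430, [51.0, -21.0, 37.0])]
248 [(205, [-40.0, -14.0, 60.0]), (320, [3.0, -6.0, 80.0]), (430, [52.0, -25.0, 36.0])]
256 [(205, [-40.0, -17.0, 60.0]), (320, [3.0, -24.0, 46.0]), (430, [49.0, -24.0, 46.0])]
264 [(205, [-40.0, -21.0, 60.0]), (320, [3.0, -22.0, 57.0]), (430, [45.0, -22.0, 58.0])]
272 [(205, [-40.0, -23.0, 61.0]), (320, [3.0, -24.0, 61.0]), (430, [44.0, -24.0, 61.0])]
280 [(205, [-55.0, -49.0, 20.0]), (320, [3.0, -50.0, 19.0]), (430, [57.0, -47.0, 26.0])]
288 [(205, [-55.0, -53.0, 21.0]), (320, [3.0, -56.0, 17.0]), (430, [57.0, -51.0, 27.0])]
```

View pics/w13.png

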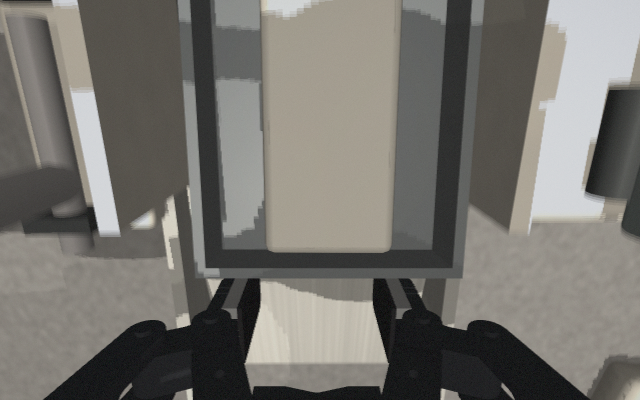

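```bash
python3 -m creep '[{"grip":5,"dp":[0,0,-0.7],"rotation":[0,0,0]},{"grip":5,"dp":[0,0,-1.4],"rotation":[0,0,0]},{"grip":5,"dp":[0.1,0,-2.1],"rotation":[0,0,0]},{"grip":5,"dp":[0.1,0,-2.8],"rotation":[0,0,0]},{"grip":5,"dp":[0.1,0,-3.4],"rotation":[0,0,0]}]'
python3 - <<'E'
from h import *
st()
p,d,w=cloud('wrist');save('w14.png',p)
for v in range(240,290,8): print(v,[ (u,np.round(w2d(w[v,u]),0).tolist()) for u in (205,320,430)])
E
```

```text
time: 9.5
tool_pos: [0.5347, 0.0514, 0.0503]
tcp_rot: [1.245, 1.186, -1.246]
wrist_force: [-0.8, -1.7, -0.9]
width: 0.588
t 9.5 pos [0.5347 0.0514 0.0503] dock [ 1.3 -4.6 50.3] jawyaw -2.8 xdn [-0.001  0.    -1.   ] F [-0.8 -1.7 -0.9] w 0.588 q [0.05 0.21 2.07 0.   0.87 0.1 ]
240 [(205, [-44.0, 18.0, 46.0]), (320, [3.0, 27.0, 67.0]), (430, [53.0, 12.0, 31.0])]
248 [(205, [-53.0, 3.0, 19.0]), (320, [3.0, 24.0, 67.0]), (430, [51.0, 10.0, 36.0])]
256 [(205, [-52.0, 1.0, 23.0]), (320, [3.0, 10.0, 45.0]), (430, [49.0, 10.0, 44.0])]
264 [(205, [-50.0, -1.0, 30.0]), (320, [3.0, 7.0, 46.0]), (430, [49.0, 7.0, 46.0])]
272 [(205, [-51.0, -4.0, 30.0]), (320, [3.0, -5.0, 30.0]), (430, [54.0, -4.0, 31.0])]
280 [(205, [-51.0, -9.0, 29.0]), (320, [3.0, -9.0, 30.0]), (430, [55.0, -9.0, 30.0])]
288 [(205, [-51.0, -13.0, 30.0]), (320, [3.0, -13.0, 30.0]), (430, [56.0, -14.0, 29.0])]
```

View pics/w14.png

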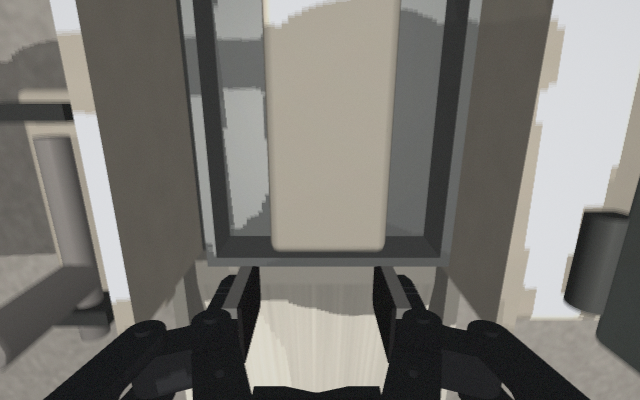

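The carrier has dropped behind the lip. The rim is level at about 46 mm, the rear is at y of about +5, and the case is flat in it. Next I'll back off, rise and cross over the cover.

```bash
python3 -m creep '[{"grip":5,"dp":[0,0,1],"rotation":[0,0,0]},{"grip":4,"dp":[-3.5,0,1],"rotation":[0,0,0]},{"grip":2,"dp":[-7.5,0,1],"rotation":[0,0,0]},{"grip":0,"dp":[-11.5,0,1],"rotation":[0,0,0]},{"grip":0,"dp":[-15.5,0,1],"rotation":[0,0,0]}]'
python3 -m creep '[{"grip":0,"dp":[-3,0,0],"rotation":[0,0,0]},{"grip":0,"dp":[-6,0,0],"rotation":[0,0,0]},{"grip":0,"dp":[-9,0,0],"rotation":[0,0,0]},{"grip":0,"dp":[-9.5,0,0],"rotation":[0,0,0]}]'
python3 - <<'E'
from h import *
st(); go(d2w(145,62,300),down(TH))
p,d,w=cloud('scene');save('s15.png',p[100:260,270:520].repeat(3,0).repeat(3,1))
p,d,w=cloud('top');save('t15.png',p[90:240,190:450].repeat(3,0).repeat(3,1))
E
```

```text
time: 9.97
tool_pos: [0.5339, 0.04, 0.2071]
tcp_rot: [1.246, 1.186, -1.247]
wrist_force: [0.6, 0.2, 0.1]
width: 0.049
time: 10.3
tool_pos: [0.5373, 0.0401, 0.3077]
tcp_rot: [1.252, 1.177, -1.237]
wrist_force: [1.4, 0.8, 0.8]
width: 0.0
t 10.3 pos [0.5373 0.0401 0.3077] dock [  4.4 -15.7 307.7] jawyaw -2.9 xdn [ 0.011  0.001 -1.   ] F [1.4 0.8 0.8] w 0.0 q [ 0.03 -0.04  1.82  0.    1.34  0.08]
dp cm [ 0.94 14.01 -7.84] rot [-0.005 -0.001 -0.011]
```

View pics/s15.png

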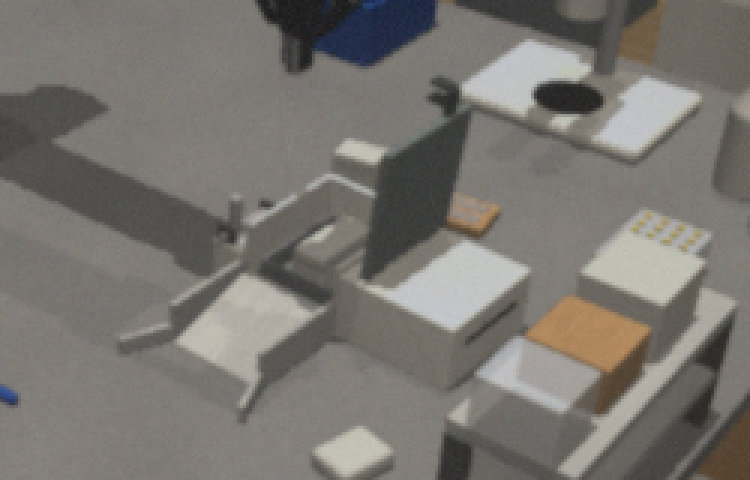

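View pics/t15.png

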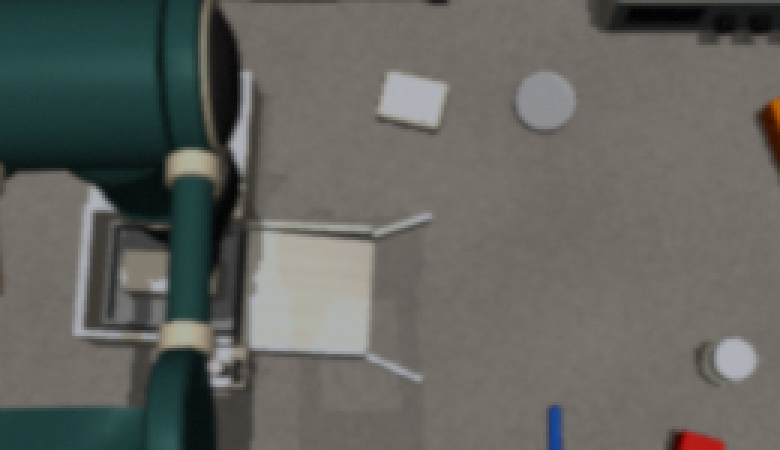

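```bash
python3 -m creep '[{"grip":0,"dp":[0,3.5,-2],"rotation":[0,0,0]},{"grip":0,"dp":[0,7,-4],"rotation":[0,0,0]},{"grip":0,"dp":[0,10.5,-6],"rotation":[0,0,0]},{"grip":0,"dp":[0,14,-7.8],"rotation":[0,0,0]},{"grip":0,"dp":[0,14,-7.8],"rotation":[0,0,0]}]'
python3 - <<'E'
from h import *
st(); go(d2w(140,62,230),down(TH))
p,d,w=cloud('wrist');save('w16.png',p)
p,d,w=cloud('scene');save('s16.png',p[60:220,290:540].repeat(3,0).repeat(3,1))
E
```

```text
time: 10.82
tool_pos: [0.6818, 0.1137, 0.2936]
tcp_rot: [1.243, 1.19, -1.248]
wrist_force: [-0.8, -0.6, -1.0]
width: -0.001
t 10.82 pos [0.6818 0.1137 0.2936] dock [145.4  64.4 293.6] jawyaw -2.8 xdn [-0.005  0.001 -1.   ] F [-0.8 -0.6 -1. ] w -0.001 q [0.13 0.27 1.5  0.   1.37 0.18]
dp cm [ 6.36 -0.51  0.25] rot [-0.003 -0.     0.005]
```

View pics/w16.png

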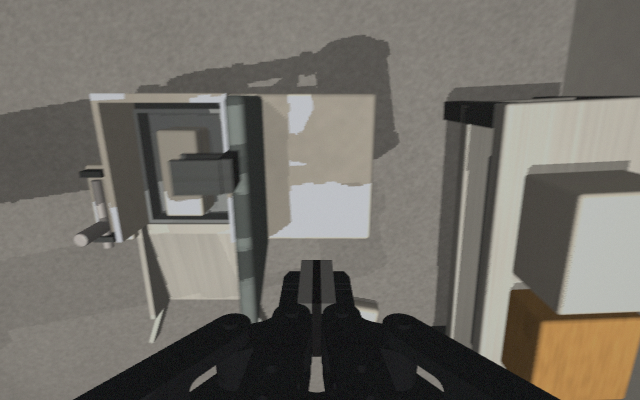

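View pics/s16.png

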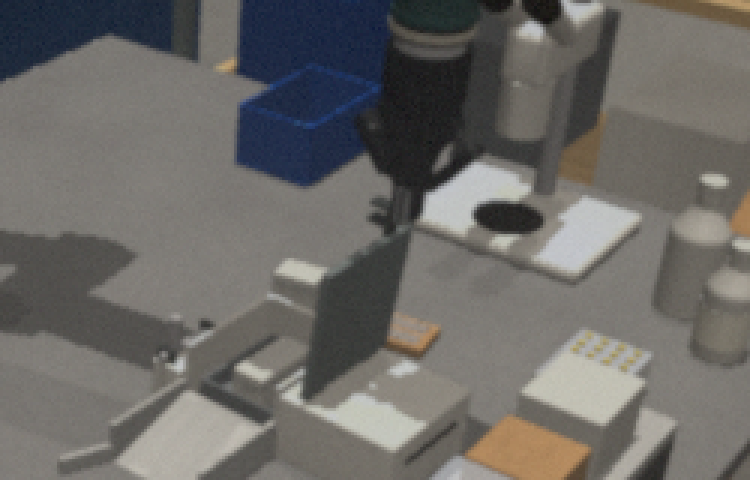

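```bash
python3 -m creep '[{"grip":0,"dp":[3,0,0],"rotation":[0,0,0]},{"grip":0,"dp":[6,0,0],"rotation":[0,0,0]},{"grip":0,"dp":[7,0,0],"rotation":[0,0,0]},{"grip":0,"dp":[7,-0.8,0],"rotation":[0,0,0]},{"grip":0,"dp":[7,-1.6,0],"rotation":[0,0,0]}]'
python3 - <<'E'
from h import *
st()
p,d,w=cloud('scene');save('s17.png',p[60:220,290:540].repeat(3,0).repeat(3,1))
E
```

```text
time: 11.33
tool_pos: [0.6604, 0.1116, 0.23]
tcp_rot: [1.245, 1.186, -1.248]
wrist_force: [0.9, 0.4, 0.9]
width: -0.002
t 11.33 pos [0.6604 0.1116 0.23  ] dock [124.1  61.3 230. ] jawyaw -2.9 xdn [-0.002 -0.    -1.   ] F [0.9 0.4 0.9] w -0.002 q [0.13 0.26 1.63 0.   1.25 0.18]
```

View pics/s17.png

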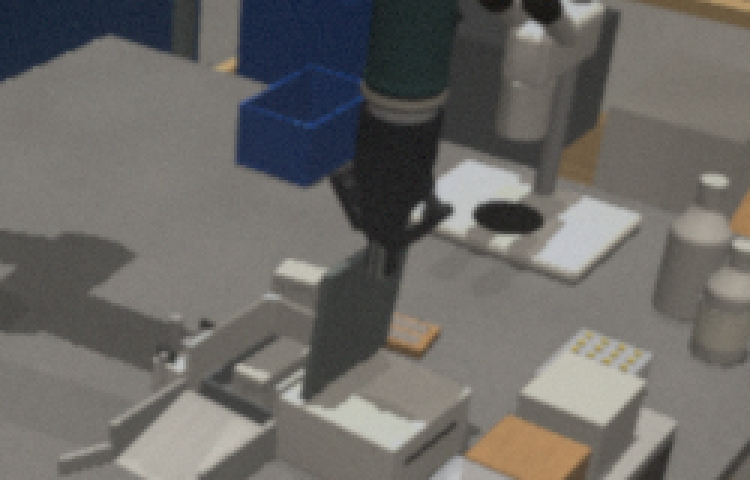

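```bash
python3 -m creep '[{"grip":0,"dp":[0,-1,0],"rotation":[0,0,0]},{"grip":0,"dp":[0,-2.2,0],"rotation":[0,0,0]},{"grip":0,"dp":[0,-3.4,0],"rotation":[0,0,0]},{"grip":0,"dp":[0.2,-4.6,0],"rotation":[0,0,0]},{"grip":0,"dp":[0.4,-5.8,0],"rotation":[0,0,0]}]'
python3 - <<'E'
from h import *
st()
p,d,w=cloud('scene');save('s18.png',p[60:220,290:540].repeat(3,0).repeat(3,1))
E
```

```text
time: 11.8
tool_pos: [0.6073, 0.1147, 0.2316]
tcp_rot: [1.252, 1.176, -1.237]
wrist_force: [5.5, -2.7, 1.1]
width: -0.002
t 11.8 pos [0.6073 0.1147 0.2316] dock [ 71.   62.  231.6] jawyaw -2.9 xdn [ 0.012  0.    -1.   ] F [ 5.5 -2.7  1.1] w -0.002 q [ 0.15  0.16  1.76 -0.    1.22  0.2 ]
```

View pics/s18.png

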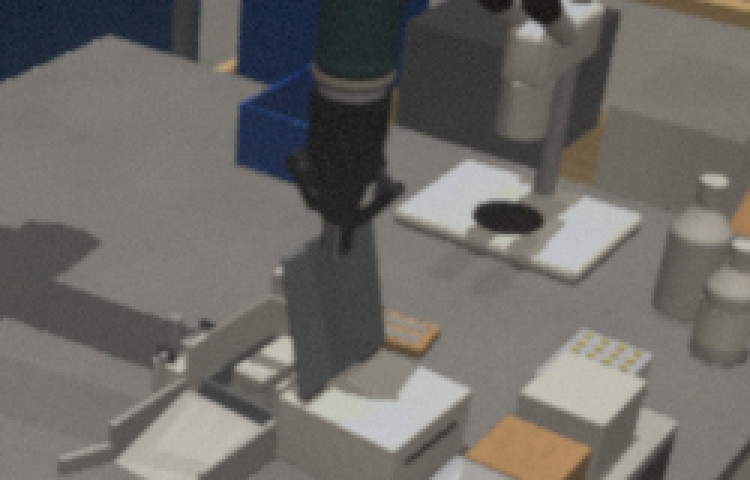

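```bash
python3 -m creep '[{"grip":0,"dp":[0.5,-1,0],"rotation":[0,0,0]},{"grip":0,"dp":[1,-2,0],"rotation":[0,0,0]},{"grip":0,"dp":[1.5,-3,0],"rotation":[0,0,0]},{"grip":0,"dp":[2.1,-3.9,0],"rotation":[0,0,0]},{"grip":0,"dp":[2.8,-4.8,0],"rotation":[0,0,0]}]'
python3 - <<'E'
from h import *
st()
p,d,w=cloud('scene');save('s19.png',p[60:220,290:540].repeat(3,0).repeat(3,1))
E
```

```text
time: 12.27
tool_pos: [0.5591, 0.118, 0.2036]
tcp_rot: [1.252, 1.179, -1.238]
wrist_force: [2.4, 0.1, 6.1]
width: 0.002
t 12.27 pos [0.5591 0.118  0.2036] dock [ 22.6  63.1 203.6] jawyaw -2.9 xdn [ 0.01   0.002 -1.   ] F [2.4 0.1 6.1] w 0.002 q [ 0.16  0.09  1.88 -0.    1.16  0.21]
```

View pics/s19.png

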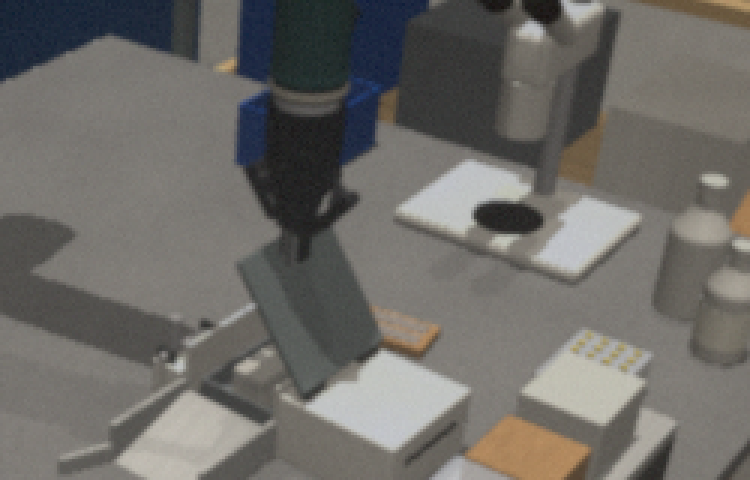

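```bash
python3 -m creep '[{"grip":0,"dp":[0.8,-0.9,0],"rotation":[0,0,0]},{"grip":0,"dp":[1.6,-1.8,0],"rotation":[0,0,0]},{"grip":0,"dp":[2.5,-2.6,0],"rotation":[0,0,0]},{"grip":0,"dp":[3.4,-3.3,0],"rotation":[0,0,0]},{"grip":0,"dp":[4.2,-3.8,0],"rotation":[0,0,0]}]'
python3 - <<'E'
from h import *
st()
p,d,w=cloud('scene');save('s20.png',p[60:220,290:540].repeat(3,0).repeat(3,1))
E
```

```text
time: 12.73
tool_pos: [0.5192, 0.1199, 0.1576]
tcp_rot: [1.249, 1.183, -1.242]
wrist_force: [3.3, 1.4, 2.5]
width: -0.001
t 12.73 pos [0.5192 0.1199 0.1576] dock [-17.3  63.2 157.6] jawyaw -2.9 xdn [ 0.004  0.001 -1.   ] F [3.3 1.4 2.5] w -0.001 q [0.18 0.07 2.   0.   1.07 0.23]
```

View pics/s20.png

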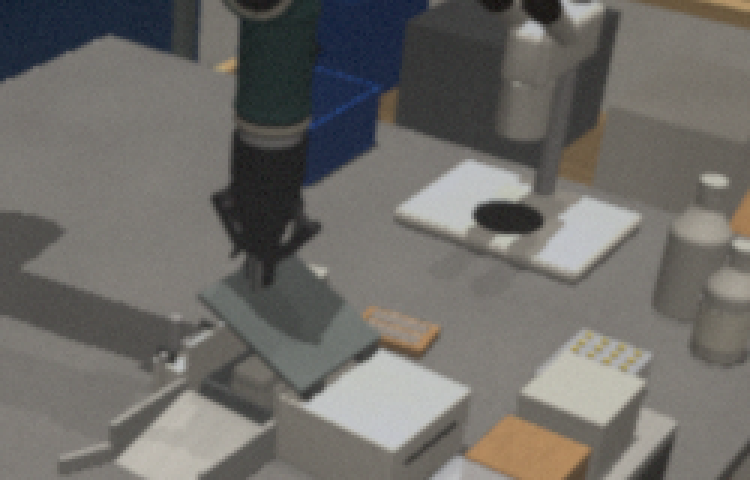

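```bash
python3 -m creep '[{"grip":0,"dp":[0.5,-0.3,0],"rotation":[0,0,0]},{"grip":0,"dp":[1.0,-0.5,0],"rotation":[0,0,0]},{"grip":0,"dp":[1.5,-0.7,0],"rotation":[0,0,0]},{"grip":0,"dp":[2.0,-0.8,0],"rotation":[0,0,0]},{"grip":0,"dp":[2.5,-0.9,0],"rotation":[0,0,0]}]'
python3 -m creep '[{"grip":0,"dp":[0.4,-0.1,0],"rotation":[0,0,0]},{"grip":0,"dp":[0.8,-0.2,0],"rotation":[0,0,0]},{"grip":0,"dp":[1.2,-0.3,0],"rotation":[0,0,0]},{"grip":0,"dp":[1.6,-0.4,0],"rotation":[0,0,0]},{"grip":0,"dp":[2.0,-0.4,0],"rotation":[0,0,0]}]'
python3 - <<'E'
from h import *
st()
p,d,w=cloud('scene');save('s21.png',p[60:220,290:540].repeat(3,0).repeat(3,1))
E
```

```text
time: 13.2
tool_pos: [0.5085, 0.1198, 0.1307]
tcp_rot: [1.245, 1.186, -1.248]
wrist_force: [-1.6, -0.5, 2.9]
width: -0.001
time: 13.62
tool_pos: [0.5051, 0.12, 0.1112]
tcp_rot: [1.246, 1.185, -1.246]
wrist_force: [-2.3, -0.5, 2.8]
width: -0.005
t 13.62 pos [0.5051 0.12   0.1112] dock [-31.4  62.6 111.2] jawyaw -2.9 xdn [-0. -0. -1.] F [-2.3 -0.5  2.8] w -0.005 q [ 0.19  0.1   2.07 -0.    0.98  0.24]
```

View pics/s21.png

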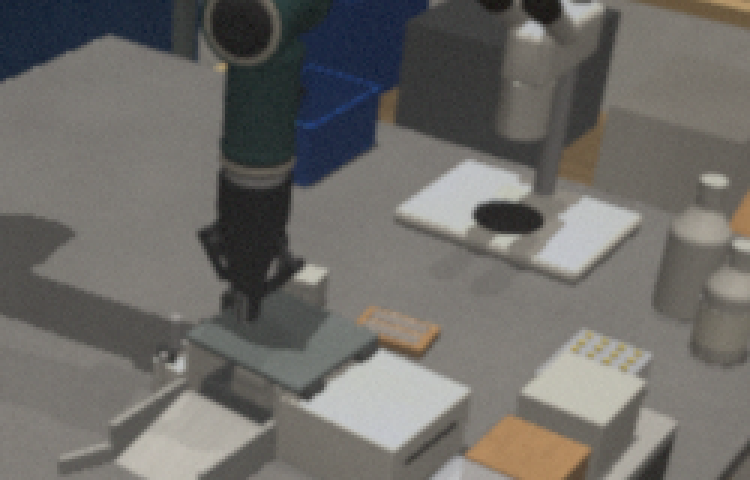

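Nearly shut, with the contact force still at friction level. I'll keep pressing gently.

```bash
python3 -m creep '[{"grip":0,"dp":[0.3,0,0],"rotation":[0,0,0]},{"grip":0,"dp":[0.6,0,0],"rotation":[0,0,0]},{"grip":0,"dp":[0.9,0,0],"rotation":[0,0,0]},{"grip":0,"dp":[1.1,0,0],"rotation":[0,0,0]}]'
python3 - <<'E'
from h import *
st()
p,d,w=cloud('top')
save('t22.png',p[90:240,190:450].repeat(3,0).repeat(3,1))
p,d,w=cloud('scene');save('s22.png',p[60:220,290:540].repeat(3,0).repeat(3,1))
E
```

```text
time: 14.0
tool_pos: [0.5055, 0.1201, 0.1096]
tcp_rot: [1.244, 1.187, -1.248]
wrist_force: [-32.4, -6.8, 75.5]
width: -0.005
t 14.0 pos [0.5055 0.1201 0.1096] dock [-31.   62.7 109.6] jawyaw -2.8 xdn [-0.003 -0.001 -1.   ] F [-32.4  -6.8  75.5] w -0.005 q [ 0.19  0.1   2.06 -0.    0.98  0.24]
```

View pics/s22.png

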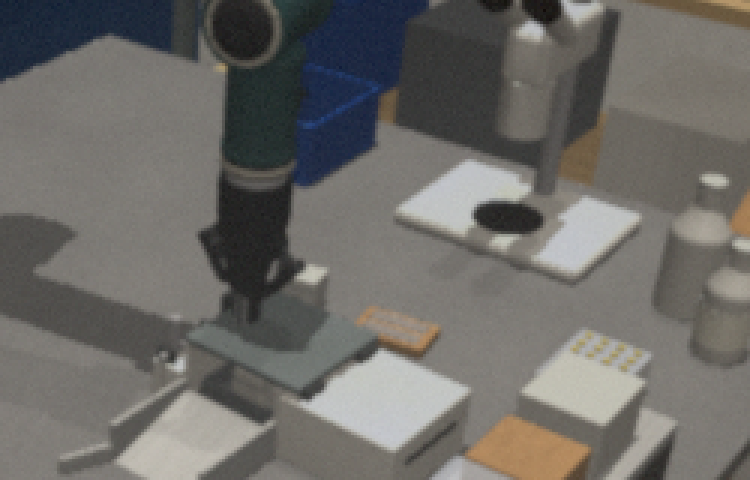

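```bash
python3 -m creep '[{"grip":0,"dp":[-1,0,0],"rotation":[0,0,0]},{"grip":0,"dp":[-3,0,0],"rotation":[0,0,0]},{"grip":0,"dp":[-6,-1,3],"rotation":[0,0,0]},{"grip":0,"dp":[-8,-3.5,6],"rotation":[0,0,0]},{"grip":0,"dp":[-8,-5.7,9.7],"rotation":[0,0,0]}]'
python3 - <<'E'
from h import *
st(); go(d2w(-88,-30,99),down(TH))
p,d,w=cloud('top')
save('t23.png',p[90:240,190:450].repeat(3,0).repeat(3,1))
p,d,w=cloud('wrist');save('w23.png',p);np.savez('/tmp/w23.npz',p=p,w=w)
p,d,w=cloud('scene');save('s23.png',p[60:220,290:540].repeat(3,0).repeat(3,1))
np.savez('/tmp/s23.npz',p=p,w=w)
E
```

```text
time: 14.52
tool_pos: [0.4493, 0.0301, 0.1849]
tcp_rot: [1.249, 1.18, -1.237]
wrist_force: [0.8, -1.7, 0.6]
width: 0.003
t 14.52 pos [0.4493 0.0301 0.1849] dock [-83.  -29.7 184.9] jawyaw -2.7 xdn [ 0.009  0.    -1.   ] F [ 0.8 -1.7  0.6] w 0.003 q [ 0.01 -0.13  2.14  0.    1.12  0.06]
dp cm [ 8.59 -0.57  0.04] rot [-0.002 -0.001 -0.009]
```

View pics/w23.png

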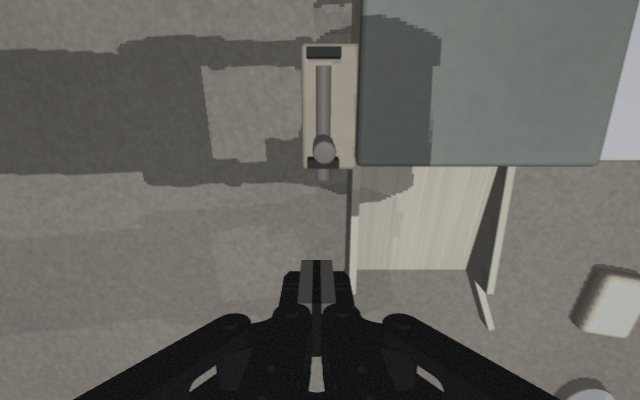

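View pics/s23.png

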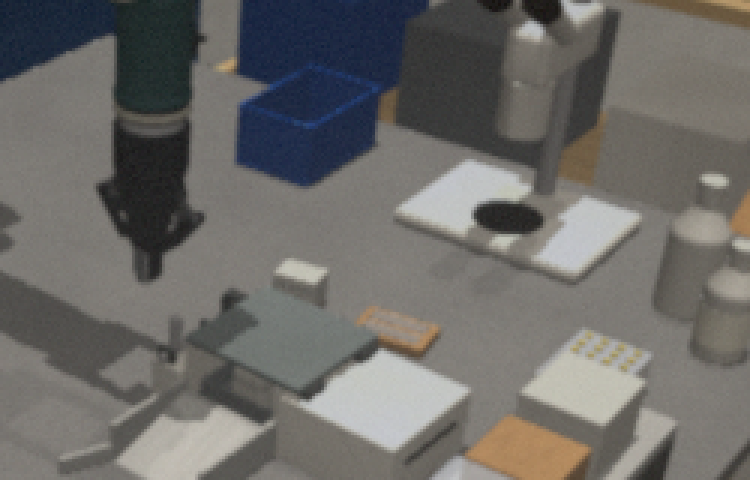

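Run:
```python
from h import *
w=np.load('/tmp/w23.npz')['w']
q=np.array([w2d(x) for x in w[10:150,365:590].reshape(-1,3)[::7] if np.isfinite(x).all()])
A=np.c_[q[:,:2],np.ones(len(q))]
s=np.linalg.lstsq(A,q[:,2],rcond=None)[0]; print('cover plane wrist',s,np.median(q[:,2]),np.median(abs(A@s-q[:,2])))
z=np.load('/tmp/s23.npz'); w=z['w']
q=np.array([w2d(x) for x in w[165:180,365:395].reshape(-1,3) if np.isfinite(x).all()]); 
q=q[abs(q[:,2]-96)<15];A=np.c_[q[:,:2],np.ones(len(q))];print('scene',np.linalg.lstsq(A,q[:,2],rcond=None)[0],np.median(q[:,2]))
w=np.load('/tmp/w23.npz')['w']
print('knob top', [np.round(w2d(w[v,u]),1).tolist() for u,v in ((323,150),(320,148),(327,152),(323,155))], 'edge at x',np.round(w2d(w[100,362]),1))
```

```text
cover plane wrist [-4.37309347e-04 -1.57222367e-03  9.57553721e+01] 95.66369517520707 0.46115979665296436
scene [ 6.04457847e-03 -2.91058961e-03  9.87188506e+01] 98.66531002476725
knob top [[-84.7, 12.7, 103.8], [-86.4, 13.9, 103.9], [-82.4, 11.8, 105.5], [-84.7, 10.1, 105.4]] edge at x [-62.   40.2  96. ]
```

The cover lies level at 95.7 mm, so it is shut. The knob is at about (-85, 10). I'll push the bolt now.

```bash
python3 -m creep '[{"grip":0,"dp":[3,-0.5,0],"rotation":[0,0,0]},{"grip":0,"dp":[6,-0.5,0],"rotation":[0,0,0]},{"grip":0,"dp":[8.6,-0.5,0],"rotation":[0,0,0]},{"grip":0,"dp":[8.6,-0.5,0],"rotation":[0,0,0]}]'
python3 - <<'E'
from h import *
st(); go(d2w(-88,41,99),down(TH))
p,d,w=cloud('wrist');save('w24.png',p)
E
```

```text
time: 15.0
tool_pos: [0.4369, 0.031, 0.0888]
tcp_rot: [1.241, 1.193, -1.253]
wrist_force: [-1.3, -0.2, -0.4]
width: -0.001
t 15.0 pos [0.4369 0.031  0.0888] dock [-95.5 -29.4  88.8] jawyaw -2.8 xdn [-0.01  0.   -1.  ] F [-1.3 -0.2 -0.4] w -0.001 q [ 0.01 -0.02  2.24  0.    0.94  0.06]
dp cm [-1.02  0.7  -7.04] rot [-0.004  0.     0.01 ]
```

View pics/w24.png

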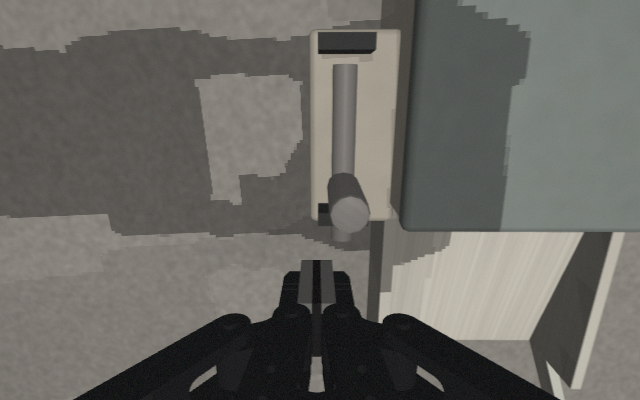

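```bash
python3 -m creep '[{"grip":0,"dp":[-0.6,0.6,0],"rotation":[0,0,0]},{"grip":0,"dp":[-0.6,0.6,-1],"rotation":[0,0,0]},{"grip":0,"dp":[-0.6,0.6,-2],"rotation":[0,0,0]},{"grip":0,"dp":[-0.6,0.6,-3],"rotation":[0,0,0]},{"grip":0,"dp":[-0.6,0.6,-4],"rotation":[0,0,0]}]'
python3 - <<'E'
from h import *
st(); go(d2w(-87,41,98),down(TH))
p,d,w=cloud('wrist');save('w25.png',p)
E
```

```text
time: 15.47
tool_pos: [0.4509, 0.0712, 0.102]
tcp_rot: [1.247, 1.183, -1.243]
wrist_force: [1.1, -2.3, 0.8]
width: -0.003
t 15.47 pos [0.4509 0.0712 0.102 ] dock [-83.3  11.4 102. ] jawyaw -2.8 xdn [ 0.004 -0.    -1.   ] F [ 1.1 -2.3  0.8] w -0.003 q [ 0.1  -0.01  2.2  -0.    0.95  0.15]
dp cm [ 0.4  -0.38 -2.96] rot [-0.004  0.    -0.004]
```

View pics/w25.png

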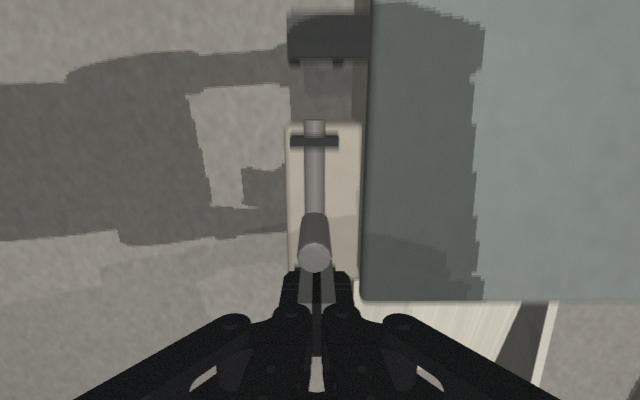

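```bash
python3 -m creep '[{"grip":0,"dp":[0.2,-0.2,-0.8],"rotation":[0,0,0]},{"grip":0,"dp":[0.2,-0.2,-1.6],"rotation":[0,0,0]},{"grip":0,"dp":[0.2,-0.2,-2.3],"rotation":[0,0,0]},{"grip":0,"dp":[0.2,-0.2,-2.8],"rotation":[0,0,0]},{"grip":0,"dp":[0.2,-0.2,-2.9],"rotation":[0,0,0]}]'
python3 - <<'E'
from h import *
st(); go(d2w(-87,41,98),down(TH))
p,d,w=cloud('wrist');save('w26.png',p)
E
```

```text
time: 15.93
tool_pos: [0.4484, 0.0999, 0.0982]
tcp_rot: [1.245, 1.186, -1.246]
wrist_force: [-0.5, -2.1, 1.8]
width: -0.001
t 15.93 pos [0.4484 0.0999 0.0982] dock [-87.2  40.   98.2] jawyaw -2.8 xdn [-0.001  0.    -1.   ] F [-0.5 -2.1  1.8] w -0.001 q [0.16 0.   2.19 0.   0.95 0.21]
dp cm [ 0.02  0.01 -0.1 ] rot [-0.004 -0.     0.001]
```

View pics/w26.png

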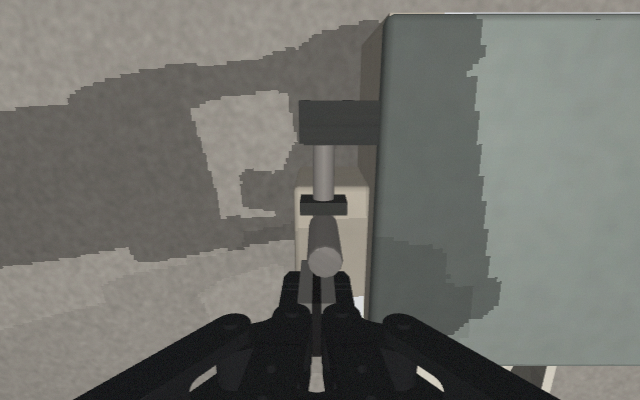

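```bash
python3 -m creep '[{"grip":0,"dp":[0,0,-0.2],"rotation":[0,0,0]},{"grip":0,"dp":[0,0,-0.4],"rotation":[0,0,0]},{"grip":0,"dp":[0,0,-0.4],"rotation":[0,0,0]}]'
python3 - <<'E'
from h import *
st()
p,d,w=cloud('wrist');print([np.round(w2d(w[v,u]),1).tolist() for u,v in ((323,255),(325,262),(327,266))])
E
```

```text
time: 16.23
tool_pos: [0.4485, 0.1009, 0.0981]
tcp_rot: [1.241, 1.183, -1.248]
wrist_force: [-0.6, -9.7, 2.3]
width: -0.001
t 16.23 pos [0.4485 0.1009 0.0981] dock [-87.1  41.   98.1] jawyaw -2.8 xdn [-0.001 -0.005 -1.   ] F [-0.6 -9.7  2.3] w -0.001 q [ 0.17  0.    2.19 -0.01  0.95  0.22]
[[-84.3, 61.8, 103.7], [-83.6, 59.8, 105.6], [-82.8, 57.5, 104.4]]
```

Force rose to about 10 N with only 1 mm of travel, so the bolt is at its stop. I'll back off and check.

```bash
python3 -m creep '[{"grip":0,"dp":[0,0,1],"rotation":[0,0,0]},{"grip":0,"dp":[0,0,2.5],"rotation":[0,0,0]},{"grip":0,"dp":[-3,0,2.5],"rotation":[0,0,0]},{"grip":0,"dp":[-7,0,2.5],"rotation":[0,0,0]},{"grip":0,"dp":[-10,0,3],"rotation":[0,0,0]}]'
python3 -m creep '[{"grip":0,"dp":[0,-2,6],"rotation":[0,0,0]},{"grip":0,"dp":[0,-2,10],"rotation":[0,0,0]},{"grip":0,"dp":[0,-2,14],"rotation":[0,0,0]},{"grip":0,"dp":[0,-2,14],"rotation":[0,0,0]},{"grip":0,"dp":[0,-2,14],"rotation":[0,0,0]}]'
python3 - <<'E'
from h import *
st()
p,d,w=cloud('wrist');save('w27.png',p);np.savez('/tmp/w27.npz',w=w)
p,d,w=cloud('top');save('t27.png',p);np.savez('/tmp/t27.npz',w=w)
p,d,w=cloud('scene');save('s27.png',p[80:240,250:500].repeat(3,0).repeat(3,1))
E
```

```text
time: 16.7
tool_pos: [0.4473, 0.0731, 0.1999]
tcp_rot: [1.247, 1.186, -1.246]
wrist_force: [1.3, 0.7, 0.6]
width: 0.002
time: 17.12
tool_pos: [0.42, -0.0689, 0.1985]
tcp_rot: [1.249, 1.182, -1.249]
wrist_force: [-0.7, 0.6, -0.1]
width: 0.002
t 17.12 pos [ 0.42   -0.0689  0.1985] dock [-107.8 -129.9  198.5] jawyaw -3.1 xdn [ 0.001 -0.001 -1.   ] F [-0.7  0.6 -0.1] w 0.002 q [-0.22 -0.19  2.16 -0.    1.17 -0.17]
```

View pics/w27.png

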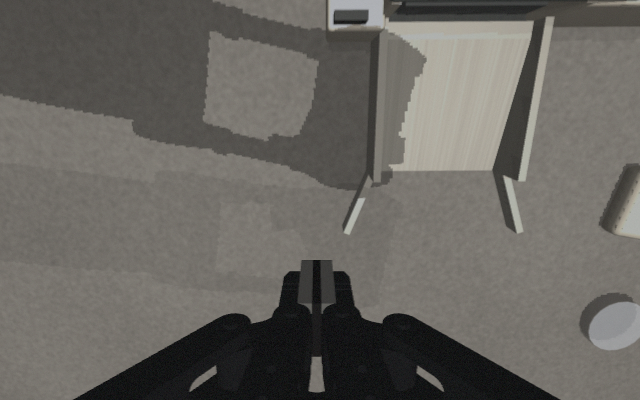

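View pics/t27.png

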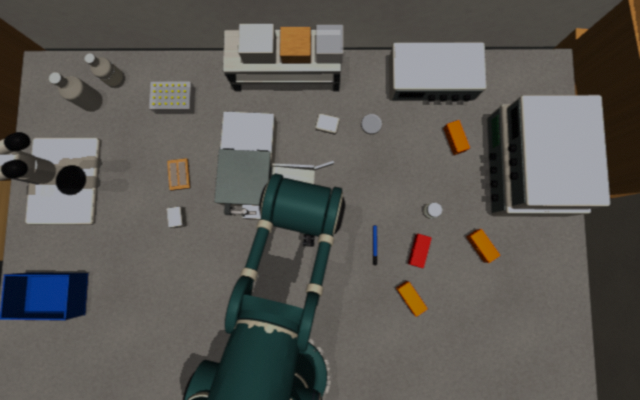

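View pics/s27.png

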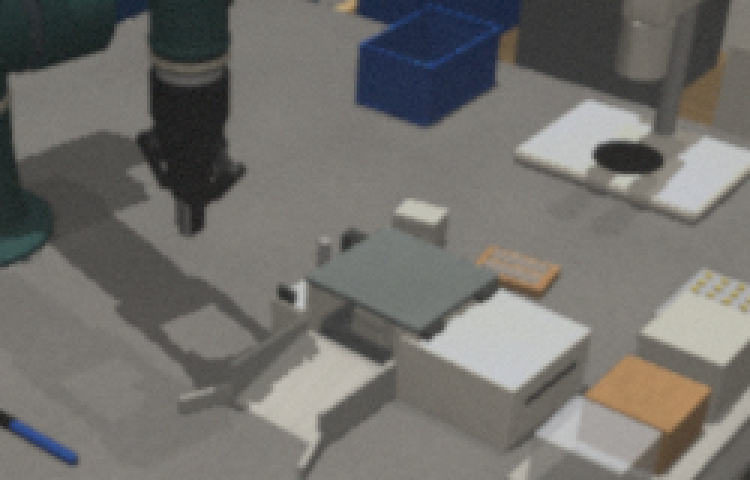

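Run:
```python
from h import *
w=np.load('/tmp/t27.npz')['w']
g=np.array([w2d(x) for x in w[145:225,205:275].reshape(-1,3) if np.isfinite(x).all()])
k=g[(g[:,0]<-75)&(g[:,0]>-95)&(g[:,2]>98)&(g[:,2]<112)&(g[:,1]<90)]; print('knob',len(k),np.median(k,0))
c=g[(abs(g[:,0]-5)<60)&(abs(g[:,1]-80)<50)&(g[:,2]>80)]; s=np.linalg.lstsq(np.c_[c[:,:2],np.ones(len(c))],c[:,2],rcond=None)[0]; print('cover slope',s,len(c))
st(); bot.finish_job()
```

```text
knob 24 [-84.42043104  56.57832368 103.00431359]
cover slope [-1.54869265e-03 -2.09342166e-04  9.58633172e+01] 1571
t 17.27 pos [ 0.4203 -0.0655  0.1982] dock [-107.7 -126.5  198.2] jawyaw -2.9 xdn [-0.     0.001 -1.   ] F [-0.3  1.  -0.2] w 0.002 q [-0.21 -0.19  2.16  0.    1.17 -0.16]
the job is handed in; nothing more can be done
```

I finished all four steps in order and handed the job in at about 17.3 s. The hand-in gives no verdict, so success rests on my own checks.

I set the long case lengthwise in the carrier, pushed the carrier up the ramp, lowered the cover along its arc and slid the bolt home.

**Last checks:**
- **Case and carrier:** Before the cover closed, the carrier rim was level at 46 mm with its back edge about 5 mm behind the lip. The case top was flat at 67 mm. I couldn't see either of them again once the cover was shut.
- **Cover:** It lies level at about 96 mm, within about 0.002 rad of shut.
- **Bolt:** The knob measured y ≈ 57 mm, about 49 of the 50 mm travel. When I pushed on, the force rose to about 10 N over 1 mm, so it was at its stop.
- **Bystanders and robot:** Nothing looks moved in the top view, though I only judged that by eye. The gripper was clear of everything at hand-in.

**What went less smoothly:**
- My final press on the already shut cover reached about 75 N at the wrist. That is under the 120 N limit, and the contact was at the fingertips, not the gripper body.
- The carrier tipped over the lip sooner than I expected, with a brief push force of about 17 N. I raised the fingers and carried on.
- The scene camera put the cover about 3 mm higher than the wrist and top views. I trusted those two because they agree with the stated 96 mm.

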